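# Hang the tube carrier on the mixer rail and click its lock shut

## Robot

A 7-joint arm with a two-finger parallel gripper is mounted at the origin on the work surface. World frame = base frame: x ahead of the robot, y to its left, z up, the work surface at z = 0. Lengths are in m, angles in degrees, forces in N, time in s.
With the tool pointing down it reaches from about 0.425 to 0.95 m from the base axis. Payload 4.7 kg.
Tool frame: the origin (TCP) lies midway between the tips of the shut fingers; the grasp point (between the pads) lies 19 mm behind it; z points along the fingers, y is the direction in which the jaws open and shut (so a half turn about z gives the same grasp; the last joint's range is limited). The gripper opens to 85 mm and grips with 20 to 120 N. Pads are 22 mm wide; open, the fingers measure 114 mm over their backs; the gripper's body (76 mm by 85 mm) begins 54 mm behind the grasp point. The pads swing forward as they close: fully open they stand 13 mm farther back than shut.
Start: joints at [-71.9, 26.849, -2.785, 87.806, 1.381, 65.374, -4.715], TCP at [0.228, 0.635, 0.2] pointing down, gripper open.
Joint ranges: [-148.3, 148.3], [-19.14, 114.17], [-79.39, 73.82], [5.75, 140.21], [-59.74, 239.74], [12.07, 113.84], [-152.46, 152.46]. Speed limits (degrees/s): [147.25, 147.25, 180, 180, 180, 180, 180].

## Interface

Orientations are given as [roll, pitch, yaw] about the fixed x, y, z axes, in that order (R = Rz(yaw) Ry(pitch) Rx(roll)).
In Python, from rig import status, eyes, hand_in gives the robot as it stands. The module is installed in compiled form; this text tells all that it offers.
- The arm moves only by the tool step_arm, never from a script. Its argument "series" is text: rows parted by semicolons, each of 7 numbers parted by spaces: the turn, a rotation vector about the tool's x, y, z in degrees, then the shift along the tool's x, y, z in mm, then the finger opening in mm, from 0 to 85.4. In form: wx wy wz tx ty tz jaw; .... A call has 1 to 5 rows; each row shifts and turns the commanded pose from where the row before left it, along the tool's axes as they then stand; what a row does not reach is not made up. A row lasts 1/12 s, in which the tool goes at most 41.7 mm and 7.16 degrees, less where a joint would pass 70% of its speed; a pose out of reach is approached as far as the arm can. A call with a gripper value outside its range is refused whole. The fingers move at their own pace and stop on an object; "force" is the grip in N (left out, the last holds). Time passes only in rows, so rows that do not move let the fingers close. It gives the time, the measured TCP pose, the force and the opening at its end, in the units of the state.
- status.get_obs(): the state, without advancing time (a new reading comes with each control period).
- eyes.snapshot(name): name is "side" or "top"; returns a dict with "color" (384x512x3 uint8, blue, green, red), "camera_matrix" (3x3 intrinsics, pixels), "R" (3x3) and "t" (3): a world point X has camera coordinates R X + t. Camera axes: x right, y down, z forward; pixel columns grow to the right and rows downward; lengths in m; the calibration is good to about 2 mm. A picture is of the moment at which its call begins. There is no depth.
- hand_in(): hands the job in, once; it reports no verdict.
Trained networks look in the newest picture that a camera, given by its name, has taken for a name from the list of things; names that differ only in an ending like _2 or _b are one class to them, and where a whole thing is asked for, a point or a joint stands for the part that bears it (a point fixed in the world has none). Each returns a list of dicts, best first, with "confidence" (0 to 1); they miss things now and then, are a little off and sometimes report something else, mostly with a low value. They report only what shows in the picture. A call takes as long as a camera call. They do not tell look-alikes from the thing itself.
- eyes.find_in(target, camera): "bbox" ([left, top, width, height] in pixels, round what is visible of it).
- eyes.regions_of(target, camera): "region" (384x512 bool, what is visible of it) and "bbox" ([left, top, width, height] in pixels, round what is visible of it).
The state is a dict: "time": time; "joints": joint angles; "joint_vel": joint speeds; "effort": joint torques, N m; "position": TCP position; "tool_rot": TCP orientation; "ft_force": force on the tool from outside, world axes, zero at the start; "wrist_torque": the same for the moment, N m; "width": finger opening in m.
Only numpy, scipy, OpenCV 4.12 (cv2) and the standard library are available. Lean on these libraries where they do the work, as an engineer would, in place of code of your own. Each camera call takes 0.05 s, during which the arm holds its last target.

## Task

Pick up the hooked tube carrier by its grip tab and, keeping it upright, lift its hook over the lip of the mixer's front rail and gently lower it until it hangs fully home in the rail, between the two end cheeks, then let go. Then turn the black lock knob clockwise (seen from above) until it clicks past its detent and its metal tongue lies over the carrier's hook, and let go. Leave everything else on the bench where it is.

Things in the scene. Friction and masses are not known exactly. Their poses are not given: they have to be found in the camera images.
- mixer: White bench mixer, fixed, 190 mm deep (x), 250 mm wide (y), deck 130 mm high. Origin on the table under the middle of its front face, which looks towards the robot (-x); y runs along the rail, z up. Aluminium hanging rail on its top front edge: lip at x 0 to 5 mm, top z 125 mm, flush with the front face; behind it an open channel, x 5 to 30 mm, floor z 105 mm.
- rail_lip (a point): Middle of the rail lip's top edge (mixer x 2.5, y 0, z 125 mm); axes as the mixer's. End cheeks close the rail: inner faces at y -60 and +60 mm, tops 13 mm above the lip. The hung carrier is in front of the mixer, its axes parallel to the mixer's, its underside about 45 mm above the table.
- carrier: Loose grey tube carrier, 0.25 to 0.5 kg, upright on the table. Block 44 (x) x 104 (y) x 55 mm high, small tubes on it to z 64 mm; origin under the block's centre. On its +x side a hook 100 mm wide (y): back plate with rear face at x 22 mm, bridge at z 80 to 85 mm, toe pointing down at x 35 to 40 mm. Upright grip tab over the block's centre, 12 mm thick (x), 40 mm wide (y), top at z 137 mm.
- carrier_grip (a point): Point to grip on the carrier's tab (carrier x 0, y 0, z 120 mm; 17 mm below the tab's top); axes as the carrier's; pinch along x.
- hook_toe (a point): Middle of the foot of the hook's toe (carrier x 37.5, y 0, z 66 mm); axes as the carrier's. The slot for the 5 mm lip is 13 mm wide (carrier x 22 to 35, middle 28.5 mm). Hung, the bridge's underside (carrier z 80 mm) rests on the lip's top, the toe's foot 14 mm below the lip's top; let go, the carrier leans by up to 0.1 rad.
- lock_knob (a joint): Angle of the lock knob about its upright axis, rad; grows clockwise seen from above. Rests at 0 (open) and 1.4 (locked), stops at -0.05 and 1.45. A sprung detent hump at 0.7 takes about 0.1 N m to pass: let go before it the knob springs back to 0, past it it snaps on to 1.4. The knob stands on the mixer's deck at its +y end (axis at mixer x 16, y 95 mm).
- knob_grip (a point): Point to grip on the knob: on its axis, mixer z 166 mm. The black grip bar is 44 mm long (this point's x), 14 mm thick (y), from mixer z 143 to 180 mm; pinch along y. The point turns with the knob.
- tongue_tip (a point): Tip of the knob's flat aluminium tongue, 62 mm from its axis along the bar's +x, 14 mm wide, 4 mm thick, underside at mixer z 139 mm. Open it points back over the deck (about mixer +x); locked it points along the rail (mixer -y), over the hung hook's bridge (top z 130 mm). It runs against the hook if the carrier is not fully down.
- plain_rack: Bystander: low grey tube rack, 60 x 104 x 50 mm, with no hook and no grip tab. Origin under its centre.
- bottle: Bystander: capped bottle, 60 mm across, 150 mm tall. Origin under its centre.
- jar: Bystander: amber jar, 54 mm across, 80 mm tall. Origin under its centre.
- beaker: Bystander: clear beaker, 84 mm across, 110 mm tall. Origin under its centre.
- tip_box: Bystander: flat clear box with a blue lid, 88 x 123 x 59 mm. Origin under its centre.
- marker: Bystander: slim white marker pen lying flat, 125 x 8 x 10 mm. Origin under its centre.
There are look-alikes about, which are no part of the job. What is shaped like the carrier but red is not meant.

How it is judged:
By the outcome, as a careful person would: the job done as asked, in the order asked, and still so for the second after the job is handed in, with the robot touching nothing.
It also fails if it takes over 48 s, if anything falls off the work surface, if the arm or the gripper's body presses on something with over 40 N, if the wrist force passes 120 N, or if a joint passes its speed limit or range.

## Working session

There is one attempt and no reset: what is moved stays moved. The work goes in short steps, Python scripts to look and compute and a tool call to move; the robot and the scene stay as the last step left them, time stands still between calls to the robot, and variables do not carry over. Pictures are saved under pics/ and viewed, and the job is handed in when it is done.

Besides the shell and the picture viewer there is one more tool, called after "Call:" in YAML: its name, and indented under it one key for each argument. step_arm: Moves the arm, as the interface text tells. Its arguments: {"type":"object","properties":{"series":{"type":"string"},"force":{"type":"number"}},"required":["series"]}

```bash
mkdir -p pics; ls; python3 - <<'E'
from rig import status, eyes
import cv2,numpy as np
print(status.get_obs())
for n in("side","top"):
    s=eyes.snapshot(n); cv2.imwrite(f"pics/{n}0.png",s["color"]); print(n,s["camera_matrix"],s["R"],s["t"], "cam pos",-s["R"].T@s["t"])
    np.savez(f"{n}_cal.npz",K=s["camera_matrix"],R=s["R"],t=s["t"])
    for t in("carrier","mixer","lock_knob","carrier_grip","hook_toe","tongue_tip","plain_rack"):
        print(t,[(d["bbox"],round(d["confidence"],2)) for d in eyes.find_in(t,n)])
E
```

```text
pics
{'time': 0.0, 'joints': array([-71.90095601,  26.89855032,  -2.78484601,  87.87519167,
         1.38122995,  65.3735064 ,  -4.71464453]), 'joint_vel': array([-0.07369983, -0.05679086, -0.04975915,  0.06799409,  0.04993981,
        0.03428604,  0.0587686 ]), 'effort': array([-7.39043644e-04, -5.10302031e+01, -4.68969159e-02, -2.37717891e+01,
        1.06581155e-02,  7.39044277e-03, -3.04389740e-07]), 'position': array([0.22791658, 0.63466587, 0.19923601]), 'tool_rot': array([-1.79886407e+02,  4.28086766e-03,  1.60248413e+02]), 'ft_force': array([ 0.41774109, -0.2444388 , -0.47260541]), 'wrist_torque': array([ 0.02810955,  0.0180597 , -0.00616503]), 'width': 0.08581189913986487}
side [[358.24138014   0.         255.71520451]
 [  0.         358.24138014 191.08723912]
 [  0.           0.           1.        ]] [[-0.89209061 -0.45157951 -0.01582029]
 [-0.33138684  0.67765005 -0.65648547]
 [ 0.30717601 -0.58040189 -0.75417276]] [0.49542152 0.32291222 0.87267412] cam pos [0.28090519 0.51140243 0.87797194]
carrier [([251.8, 138.3, 32.1, 45.2], 0.78), ([342.4, 138.4, 43.4, 37.2], 0.58), 
[... 603 characters left out ...]
60231 -0.99973794 -0.0221962 ]
 [-0.99892127  0.00661818 -0.04596191]
 [ 0.04609676  0.02191476 -0.99869657]] [-0.03141942  0.55149564  1.36042263] cam pos [ 0.48801363 -0.06487442  1.38329981]
carrier [([367.5, 243.1, 20.5, 42.2], 0.91), ([309.8, 158.2, 39.5, 23.3], 0.61)]
mixer [([183.4, 103.4, 96.8, 82.1], 0.67), ([310.3, 156.1, 37.4, 25.9], 0.66)]
lock_knob [([189.1, 142.8, 17.7, 28.8], 0.51)]
carrier_grip [([309.7, 157.8, 39.8, 27.4], 0.98), ([365.3, 242.8, 27.2, 41.7], 0.93)]
hook_toe [([313.4, 151.5, 35.0, 31.1], 0.97), ([363.2, 243.7, 29.7, 43.9], 0.66)]
tongue_tip [([189.6, 145.9, 13.5, 27.0], 0.68), ([183.3, 105.0, 94.2, 81.4], 0.58)]
plain_rack [([302.3, 224.9, 36.1, 17.7], 0.62)]
```

View pics/side0.png

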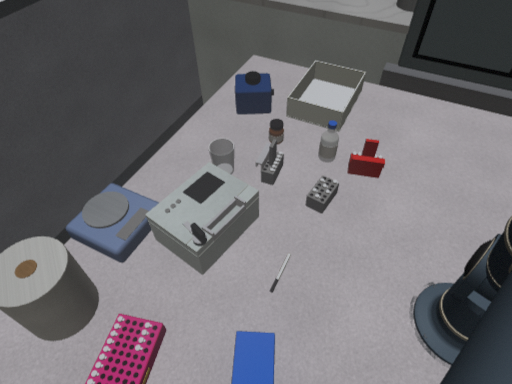

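View pics/top0.png

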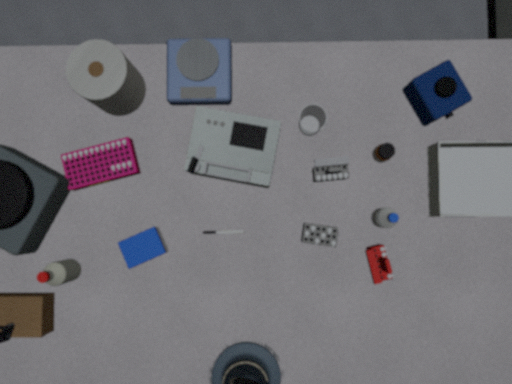

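```bash
python3 - <<'E'
import cv2,numpy as np
s=cv2.imread("pics/side0.png");t=cv2.imread("pics/top0.png")
cv2.imwrite("pics/side_crop.png",cv2.resize(s[100:300,140:400],None,fx=3,fy=3,interpolation=cv2.INTER_CUBIC))
cv2.imwrite("pics/top_crop.png",cv2.resize(t[90:300,170:420],None,fx=2.8,fy=2.8,interpolation=cv2.INTER_CUBIC))
E
```

```text
(no output)
```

View pics/side_crop.png

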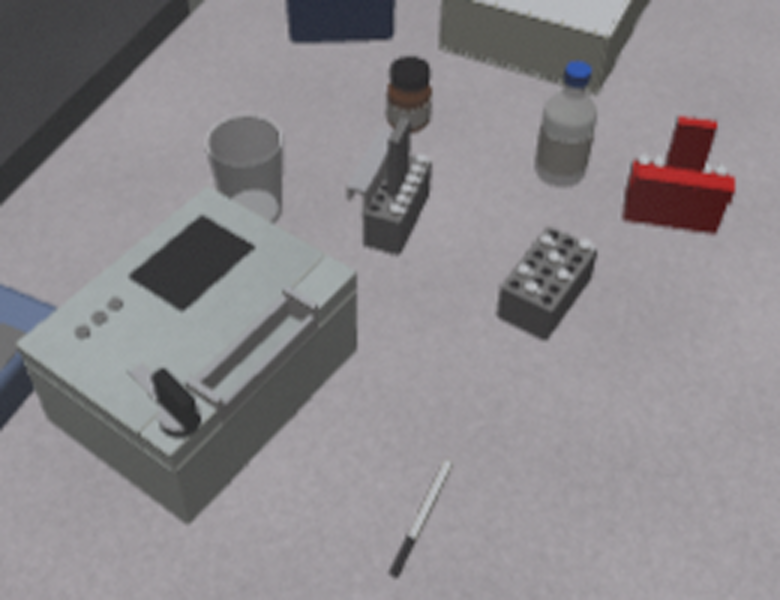

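View pics/top_crop.png

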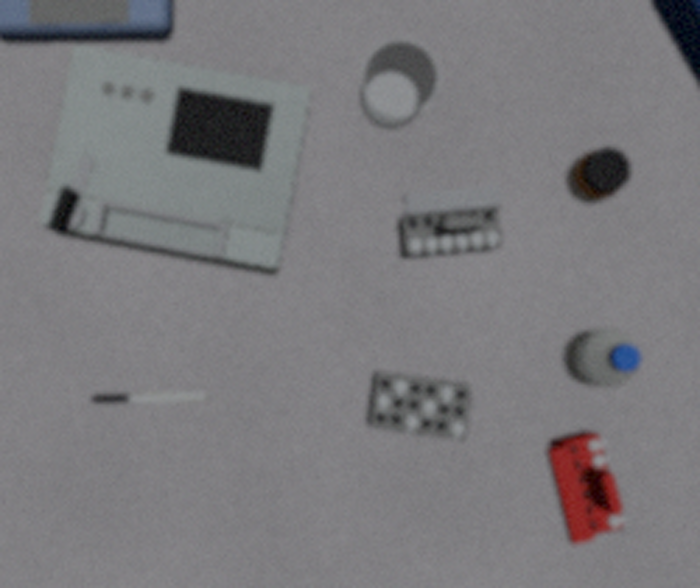

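Candidates for the carrier: the grey hooked one (top 330,173; side 268,162), the red look-alike (top 379,263; side 366,160), and the plain rack with no hook (top 320,235; side 322,193). I choose the grey one, because the crop shows its tab and the hook on its far side. Next I fit poses from the masks.

```bash
cat > h.py <<'E'
import numpy as np,cv2
from scipy.optimize import minimize
cal={n:dict(np.load(f"{n}_cal.npz")) for n in("side","top")}
def proj(P,n):
    c=cal[n]; q=(c["R"]@np.atleast_2d(P).T).T+c["t"]; q=q@c["K"].T; return q[:,:2]/q[:,2:]
def box(x0,x1,y0,y1,z0,z1): return np.array([[x,y,z] for x in(x0,x1) for y in(y0,y1) for z in(z0,z1)])/1000.
MIX=[box(0,190,-125,125,0,125),box(30,190,-125,125,0,130),box(0,30,60,80,100,138),box(0,30,-80,-60,100,138)]
CAR=[box(-22,22,-52,52,0,55),box(-6,6,-20,20,55,137),box(18,22,-50,50,55,85),box(18,40,-50,50,80,85),box(35,40,-50,50,66,85)]
def tf(P,p): 
    c,s=np.cos(p[2]),np.sin(p[2]); return P@np.array([[c,-s,0],[s,c,0],[0,0,1]]).T+np.array([p[0],p[1],p[3] if len(p)>3 else 0])
S=8
def sil(boxes,p,n,off,shape):
    m=np.zeros(shape,np.uint8)
    for b in boxes:
        q=(proj(tf(b,p),n)-off+0.5)*S-0.5
        cv2.fillConvexPoly(m,cv2.convexHull(np.round(q).astype(np.int32)),1)
    return m
def fit(boxes,masks,p0,iters=2):
    data=[]
    for n,m in masks.items():
        ys,xs=np.where(m); off=np.array([xs.min()-8,ys.min()-8]); w,h=xs.max()-off[0]+9,ys.max()-off[1]+9
        mm=np.zeros((h,w),np.float32); mm=m[off[1]:off[1]+h,off[0]:off[0]+w].astype(np.float32)
        M=cv2.resize(mm,None,fx=S,fy=S,interpolation=cv2.INTER_LINEAR)>.5
        data.append((n,off,M))
    def cost(v):
        p=[v[0],v[1],v[2]*5]; c=0
        for n,off,M in data:
            s=sil(boxes,p,n,off,M.shape)>0; c+=1-(s&M).sum()/(s|M).sum()
        return c
    v=np.array([p0[0],p0[1],p0[2]/5])
    for _ in range(iters):
        sim=np.vstack([v]+[v+d for d in np.eye(3)*[.01,.01,.02]])
        r=minimize(cost,v,method="Nelder-Mead",options=dict(initial_simplex=sim,xatol=1e-5,fatol=1e-5,maxiter=300)); v=r.x
    return np.array([v[0],v[1],v[2]*5]),r.fun
E
python3 - <<'E'
from h import *
from rig import eyes
out={}
for n in("side","top"):
    s=eyes.snapshot(n)
    for t in("mixer","carrier","lock_knob","tongue_tip"):
        for d in eyes.regions_of(t,n): print(n,t,np.round(d["bbox"]),round(d["confidence"],2),d["region"].sum())
        out[n+t]=[d["region"] for d in eyes.regions_of(t,n)]
np.save("reg.npy",out,allow_pickle=True)
E
```

```text
side mixer [149. 165. 112. 111.] 0.63 7662
side carrier [343. 143.  42.  31.] 0.93 932
side carrier [254. 137.  30.  48.] 0.56 779
side lock_knob [183. 226.  22.  21.] 0.54 261
side tongue_tip [182. 226.  25.  17.] 0.68 268
top mixer [186. 104.  96.  86.] 0.74 5932
top carrier [366. 244.  25.  38.] 0.65 772
top lock_knob [189. 145.  16.  27.] 0.5 186
top tongue_tip [191. 146.  14.  27.] 0.59 230
```

```bash
python3 - <<'E'
from h import *
from rig import eyes
o=np.load("reg.npy",allow_pickle=True).item()
def pick(rs,u,v): return [r for r in rs if r[v-3:v+4,u-3:u+4].any()][0]
mm={"side":pick(o["sidemixer"],200,210),"top":pick(o["topmixer"],230,150)}
for k in (None,"side","top"):
    m=mm if k is None else {k:mm[k]}
    print("mixer",k,fit(MIX,m,[.6,.0,-.1]))
eyes.snapshot("top"); c=eyes.regions_of("carrier_grip","top"); ct=pick([d["region"] for d in c],330,173)
cm={"side":pick(o["sidecarrier"],268,165),"top":ct}
for k in (None,"side","top"):
    m=cm if k is None else {k:cm[k]}
    print("car",k,fit(CAR,m,[.55,-.23,0]))
np.save("m.npy",{"mm":mm,"cm":cm},allow_pickle=True)
E
```

```text
mixer None (array([ 0.60339235,  0.04941551, -0.1914604 ]), np.float64(0.046752738142395445))
mixer side (array([ 0.60570798,  0.04892818, -0.18735111]), np.float64(0.023940235098130258))
mixer top (array([ 0.6026581 ,  0.04940042, -0.19141875]), np.float64(0.018164158615866732))
car None (array([ 0.62520516, -0.26048319,  0.10001112]), np.float64(0.1087116298984172))
car side (array([ 0.6261887 , -0.26081983,  0.11226736]), np.float64(0.06405174212393072))
car top (array([ 0.62489644, -0.26031392,  0.09873888]), np.float64(0.03634875458079878))
```

```bash
cat >> h.py <<'E'
def draw(img,b,p,n,f,off,col):
    q=(proj(tf(b,p),n)-off+.5)*f-.5
    for i in range(8):
        for j in range(i):
            if bin(i^j).count("1")==1: cv2.line(img,tuple(np.round(q[i]).astype(int)),tuple(np.round(q[j]).astype(int)),col,1,cv2.LINE_AA)
def crop(n,src,x0,y0,x1,y1,f): 
    return cv2.resize(src[y0:y1,x0:x1],None,fx=f,fy=f,interpolation=cv2.INTER_CUBIC)
M=np.array([0.6034,0.0494,-0.191]); C=np.array([.6252,-.2605,.102])
KN=[box(-22,22,-7,7,143,180),box(0,62,-7,7,139,143)]
E
python3 - <<'E'
from h import *
for n,(x0,y0,x1,y1,f) in {"side":(145,125,295,275,5),"top":(180,95,360,195,4)}.items():
    s=cv2.imread(f"pics/{n}0.png"); a=crop(n,s,x0,y0,x1,y1,f); a=a[:600,:800]
    for b in MIX[1:]+[box(0,5,-60,60,105,125)]: draw(a,b,M,n,f,np.array([x0,y0]),(0,255,0))
    for b in CAR: draw(a,b,C,n,f,np.array([x0,y0]),(0,255,255))
    kp=[*tf(np.array([[.016,.095,0]]),M)[0][:2],M[2],0]
    for b in KN: draw(a,b,kp,n,f,np.array([x0,y0]),(0,0,255))
    cv2.imwrite(f"pics/ov_{n}.png",a)
E
```

```text
(no output)
```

View pics/ov_side.png

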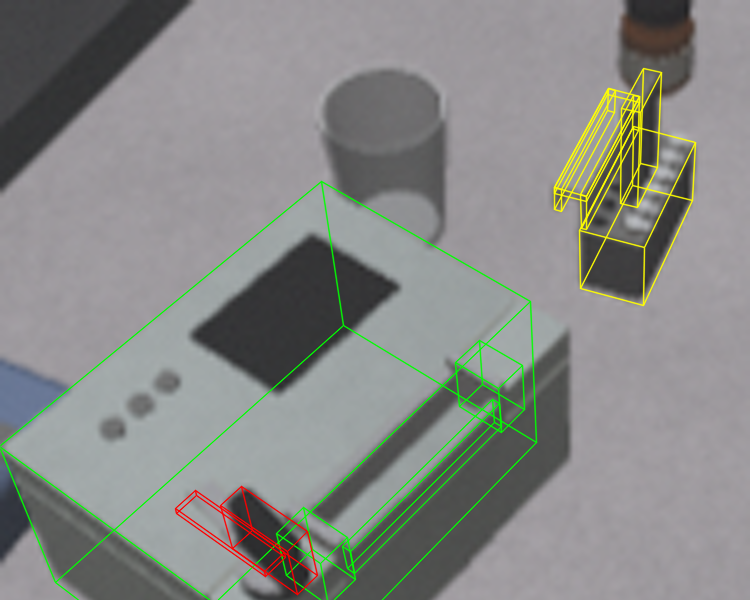

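View pics/ov_top.png

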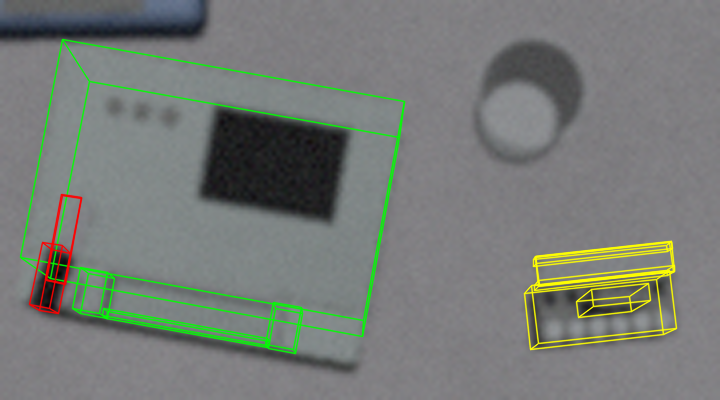

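Overlay check: the fitted carrier lines up at side (268,162) and top (330,173). The mixer corners, cheeks and knob also agree with the pictures. Next I write a move planner and go.

```bash
cat > plan.py <<'E'
import sys,numpy as np
from rig import status
from scipy.spatial.transform import Rotation as Ro
def plan(target,yaw,vmax=40,wmax=6.5,n=None):
    o=status.get_obs(); p=np.array(o["position"])*1000; R=Ro.from_euler("xyz",o["tool_rot"],degrees=True)
    T=np.array(target)*1000.; RT=Ro.from_euler("xyz",[180,0,yaw],degrees=True)
    rv=(R.inv()*RT).as_rotvec(degrees=True); d=T-p
    N=n or int(max(np.ceil(np.linalg.norm(d)/vmax),np.ceil(np.linalg.norm(rv)/wmax),1))
    rows=[]
    for i in range(N):
        Ri=R*Ro.from_rotvec(rv*i/N,degrees=True)
        s=Ri.inv().apply(d/N); rows.append(np.r_[np.round(rv/N,1),np.round(s,1 if np.abs(s).max()<8 else 0)])
    print("t",round(o["time"],2),"pos",np.round(p,1),"rpy",np.round(o["tool_rot"],1),"w",round(o["width"]*1000,1),"F",np.round(o["ft_force"],1),"dist",np.round(d,1),"N",N)
    for k,r in enumerate(rows): print(("" if k%5 else "--\n")+" ".join(f"{v:g}" for v in r)+";")
if __name__=="__main__":
    a=[float(v) for v in sys.argv[1:]]; plan(a[:3],a[3],*(a[4:5]),**({"n":int(a[5])} if len(a)>5 else {}))
E
python3 plan.py .6252 -.2605 .2 95.8
```

```text
t 1.8 pos [228.1 635.3 200.3] rpy [180.   -0.  160.2] w 85.3 F [-1.  -0.4 -0.4] dist [ 3.971e+02 -8.958e+02 -3.000e-01] N 25
--
0 -0 2.6 -27 -28 0;
0 -0 2.6 -28 -27 0;
0 -0 2.6 -29 -26 0;
0 -0 2.6 -31 -24 0;
0 -0 2.6 -32 -23 0;
--
0 -0 2.6 -33 -22 0;
0 -0 2.6 -34 -20 0;
0 -0 2.6 -35 -19 0;
0 -0 2.6 -35 -17 0;
0 -0 2.6 -36 -15 0;
--
0 -0 2.6 -37 -14 0;
0 -0 2.6 -37 -12 0;
0 -0 2.6 -38 -10 0;
0 -0 2.6 -38 -9 0;
0 -0 2.6 -39 -7 0;
--
0 -0 2.6 -39 -5 0;
0 -0 2.6 -39 -3 0;
0 -0 2.6 -39 -2 0;
0 -0 2.6 -39 0 0;
0 -0 2.6 -39 2 0;
--
0 -0 2.6 -39 4 0;
0 -0 2.6 -39 5 0;
0 -0 2.6 -39 7 0;
0 -0 2.6 -38 9 0;
0 -0 2.6 -38 10 0;
```

Call:
step_arm:
  series: "0 0 2.6 -27 -28 0 85; 0 0 2.6 -28 -27 0 85; 0 0 2.6 -29 -26 0 85; 0 0 2.6 -31 -24 0 85; 0 0 2.6 -32 -23 0 85"

```text
time: 2.22
position: [0.308, 0.4551, 0.2004]
tool_rot: [180.0, -0.0, 147.1]
ft_force: [0.7, 0.1, 0.6]
width: 0.0846
```

Call:
step_arm:
  series: "0 0 2.6 -33 -22 0 85; 0 0 2.6 -34 -20 0 85; 0 0 2.6 -35 -19 0 85; 0 0 2.6 -35 -17 0 85; 0 0 2.6 -36 -15 0 85"

```text
time: 2.63
position: [0.3874, 0.2749, 0.2007]
tool_rot: [179.9, -0.0, 134.1]
ft_force: [0.7, -0.9, -0.4]
width: 0.0849
```

Call:
step_arm:
  series: "0 0 2.6 -37 -14 0 85; 0 0 2.6 -37 -12 0 85; 0 0 2.6 -38 -10 0 85; 0 0 2.6 -38 -9 0 85; 0 0 2.6 -39 -7 0 85"

```text
time: 3.05
position: [0.4662, 0.0951, 0.2007]
tool_rot: [179.9, -0.0, 121.1]
ft_force: [1.1, 0.2, 0.4]
width: 0.085
```

Call:
step_arm:
  series: "0 0 2.6 -39 -5 0 85; 0 0 2.6 -39 -3 0 85; 0 0 2.6 -39 -2 0 85; 0 0 2.6 -39 0 0 85; 0 0 2.6 -39 2 0 85"

```text
time: 3.47
position: [0.545, -0.0839, 0.2006]
tool_rot: [179.9, -0.0, 108.1]
ft_force: [1.1, 0.7, 0.0]
width: 0.0854
```

```bash
python3 plan.py .6252 -.2605 .2 95.8
```

```text
t 3.47 pos [545.  -83.9 200.6] rpy [179.9  -0.  108.1] w 85.4 F [1.1 0.7 0. ] dist [  80.2 -176.6   -0.6] N 5
--
0 -0 2.5 -39 4 0;
0 -0 2.5 -38 6 0;
0 -0 2.5 -38 8 0;
0 -0 2.5 -38 9 0;
0 -0 2.5 -37 11 0;
```

Tracking is accurate. Finish the traverse, then check alignment.

Call:
step_arm:
  series: "0 0 2.5 -39 4 0 85; 0 0 2.5 -38 6 0 85; 0 0 2.5 -38 8 0 85; 0 0 2.5 -38 9 0 85; 0 0 2.5 -37 11 0 85"

```text
time: 3.88
position: [0.6258, -0.2604, 0.2003]
tool_rot: [180.0, -0.0, 95.6]
ft_force: [0.7, 0.1, -0.5]
width: 0.0853
```

```bash
python3 - <<'E'
from h import *
from rig import eyes
s=eyes.snapshot("side"); a=crop("side",s["color"],225,85,325,195,5)
cv2.imwrite("pics/g1.png",a)
E
python3 plan.py .6252 -.2605 .101 95.8 20
```

```text
t 3.93 pos [ 626.7 -269.7  200.1] rpy [179.9   0.5  95.1] w 84.8 F [ 2.4 -6.1  2.3] dist [ -1.5   9.2 -99.1] N 5
--
0 0.1 -0.1 2 -0 20;
0 0.1 -0.1 2 -0 20;
0 0.1 -0.1 2 -0 20;
0 0.1 -0.1 2 -0 20;
0 0.1 -0.1 2 -0 20;
```

View pics/g1.png

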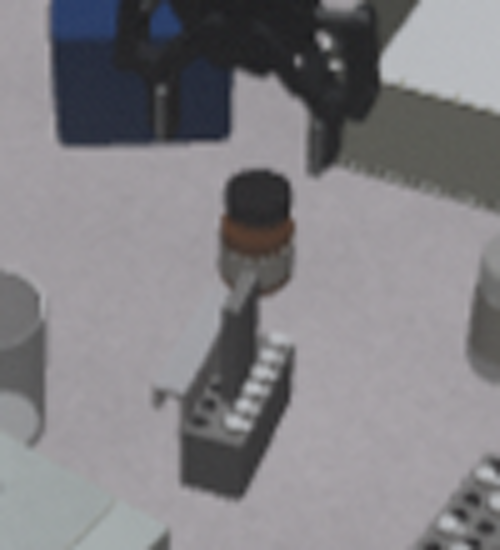

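Call:
step_arm:
  series: "0 0 0 0 0 26 85; 0 0 0 0 0 26 85; 0 0 0 0 0 22 85; 0 0 0 0 0 15 85; 0 0 0 0 0 10 85"

```text
time: 4.35
position: [0.6241, -0.2578, 0.099]
tool_rot: [-179.8, -0.1, 95.8]
ft_force: [0.2, -0.3, -0.4]
width: 0.0855
```

```bash
python3 - <<'E'
from h import *
from rig import eyes
s=eyes.snapshot("side"); a=crop("side",s["color"],225,85,325,195,5)
cv2.imwrite("pics/g2.png",a)
E
python3 plan.py .6252 -.2605 .101 95.8 20
```

```text
t 4.4 pos [ 623.5 -257.5   97.8] rpy [-1.797e+02 -1.000e-01  9.580e+01] w 84.7 F [-0.7  1.9 -1.1] dist [ 1.7 -3.   3.2] N 1
--
-0.3 -0.1 -0 -3.1 1.4 -3.2;
```

View pics/g2.png

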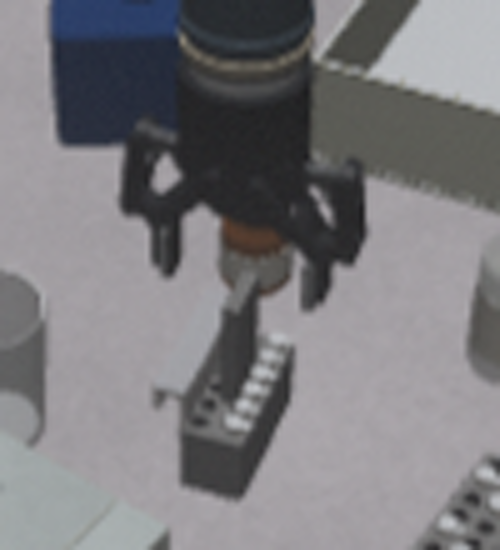

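```bash
python3 - <<'E'
from h import *
o=np.array([225,85])
for P in [(.6235,-.2575,.111),(.6235,-.2575,.098),(.6235,-.2575,.15),(.6252,-.2605,.137)]: print(P,(proj(np.array([P]),"side")-o)*5, proj(np.array([P]),"top"))
for s in(-.0427,.0427):
    print((proj(np.array([[.6235+s,-.2575+s*.1,.111]]),"side")-o)*5)
E
```

```text
(0.6235, -0.2575, 0.111) [[238.74808131 322.65720624]] [[332.27077193 169.80397518]]
(0.6235, -0.2575, 0.098) [[238.33863686 337.85697893]] [[331.59920051 170.28271954]]
(0.6235, -0.2575, 0.15) [[240.020186   275.43296714]] [[334.37029383 168.30728512]]
(0.6252, -0.2605, 0.137) [[239.15316985 287.7586561 ]] [[334.71343915 168.20867863]]
[[303.60205456 338.69634734]]
[[175.10388725 306.91725758]]
```

```bash
python3 - <<'E'
from h import *
from rig import eyes,status
s=eyes.snapshot("side"); a=crop("side",s["color"],225,85,325,195,5)
t=eyes.snapshot("top"); b=crop("top",t["color"],270,120,390,220,5)
cv2.imwrite("pics/g3.png",a);cv2.imwrite("pics/g3t.png",b)
o=status.get_obs(); print(o["position"],o["tool_rot"],o["time"],o["joints"])
E
```

```text
[ 0.62502811 -0.2585197   0.10103867] [-1.79962489e+02 -2.06023975e-02  9.57627492e+01] 4.5 [ -1.547687    34.77682991  30.39755427  94.54413515 -20.29811529
  56.29636083  41.55365772]
```

View pics/g3.png

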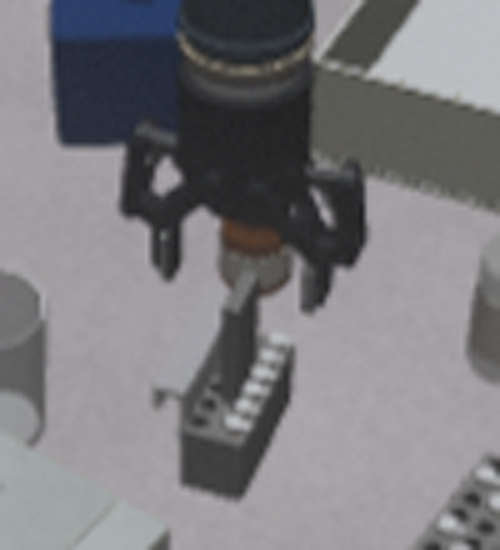

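View pics/g3t.png

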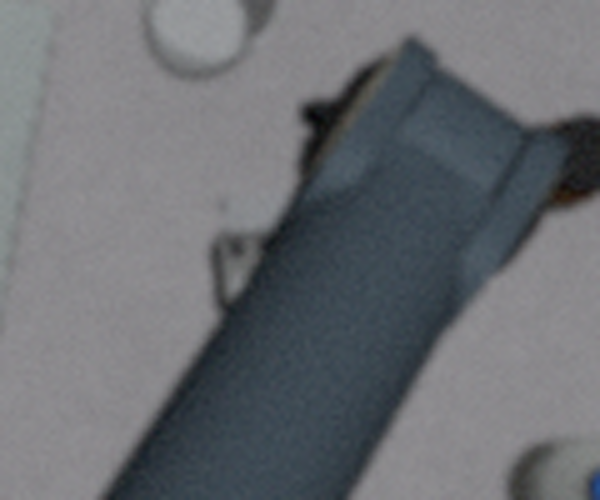

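```bash
python3 - <<'E'
from h import *
o=np.array([225,85]);ot=np.array([270,120])
def back(uv,n,z):
    c=cal[n]; r=c["R"].T@np.linalg.solve(c["K"],[*uv,1]); p=-c["R"].T@c["t"]; return p+r*(z-p[2])/r[2]
for uv in [(165,275),(313,307)]: 
    for z in(.114,.14): print(z,back(np.array(uv)/5+o,"side",z))
for uv in [(318,108),(305,165)]:
  for z in(.114,.15,.18): print("top",z,back(np.array(uv)/5+ot,"top",z))
for P in [(.682,-.253,.114),(.682,-.253,.15),(.62,-.2585,.2),(.625,-.2585,.3)]: print(P,(proj(np.array([P]),"top")-ot)*5,(proj(np.array([P]),"side")-o)*5)
E
```

```text
0.114 [ 0.68418772 -0.27484561  0.114     ]
0.14 [ 0.67046294 -0.2480875   0.14      ]
0.114 [ 0.58608333 -0.28821615  0.114     ]
0.14 [ 0.5756973 -0.261003   0.14     ]
top 0.114 [ 0.70483329 -0.26197172  0.114     ]
top 0.15 [ 0.69868383 -0.25638163  0.15      ]
top 0.18 [ 0.69355928 -0.25172322  0.18      ]
top 0.114 [ 0.67182524 -0.25405411  0.114     ]
top 0.15 [ 0.66661195 -0.24868858  0.15      ]
top 0.18 [ 0.66226755 -0.2442173   0.18      ]
(0.682, -0.253, 0.114) [[302.92850382 147.47119784]] [[152.73266317 296.35076625]]
(0.682, -0.253, 0.15) [[312.35172189 137.62636252]] [[151.79793839 252.71906155]]
(0.62, -0.2585, 0.2) [[338.28385881 237.70410266]] [[247.8211822 211.7297967]]
(0.625, -0.2585, 0.3) [[371.25687946 204.68559484]] [[243.91566714  65.94012478]]
```

Call:
step_arm:
  series: "0 0 0 -2 0 0 28; 0 0 0 0 0 0 28; 0 0 0 0 0 0 28; 0 0 0 0 0 0 28; 0 0 0 0 0 0 28"
  force: 40

```text
time: 4.92
position: [0.6256, -0.2608, 0.1019]
tool_rot: [179.9, 0.0, 95.8]
ft_force: [-0.7, 0.1, 0.1]
width: 0.0285
```

```bash
python3 - <<'E'
from h import *
from rig import eyes,status
s=eyes.snapshot("side"); a=crop("side",s["color"],225,85,325,195,5)
cv2.imwrite("pics/g4.png",a)
o=status.get_obs(); print(o["position"],o["tool_rot"],o["time"],o["width"])
E
```

```text
[ 0.62549446 -0.26075257  0.10165997] [1.79965491e+02 2.17488856e-03 9.57528750e+01] 4.9667 0.02791204224242368
```

View pics/g4.png

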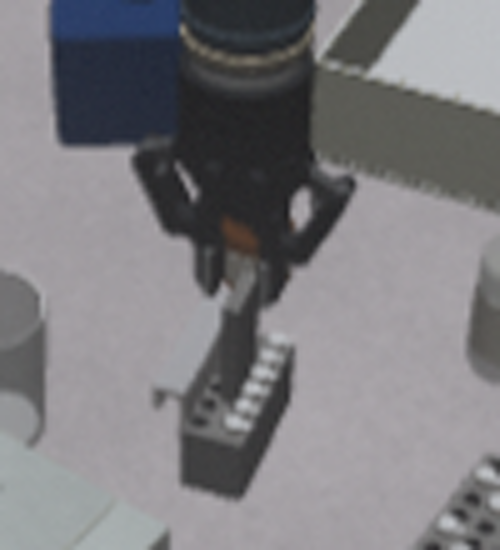

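```bash
python3 - <<'E'
from h import *
import cv2
a=cv2.imread("pics/g4.png"); a0=a.copy()
for b in CAR: draw(a,b,C,"side",5,np.array([225,85]),(0,255,255))
p=[.6255,-.2608,np.radians(5.8),.1017]
for b in [box(14,28,-11,11,3,40),box(-28,-14,-11,11,3,40),box(-42,42,-38,38,73,120)]: draw(a,b,p,"side",5,np.array([225,85]),(0,0,255))
out=np.hstack([a0[130:530,80:400],a[130:530,80:400]]); out=cv2.resize(out,None,fx=1.25,fy=1.25); cv2.imwrite("pics/g4o.png",out)
E
```

```text
(no output)
```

View pics/g4o.png

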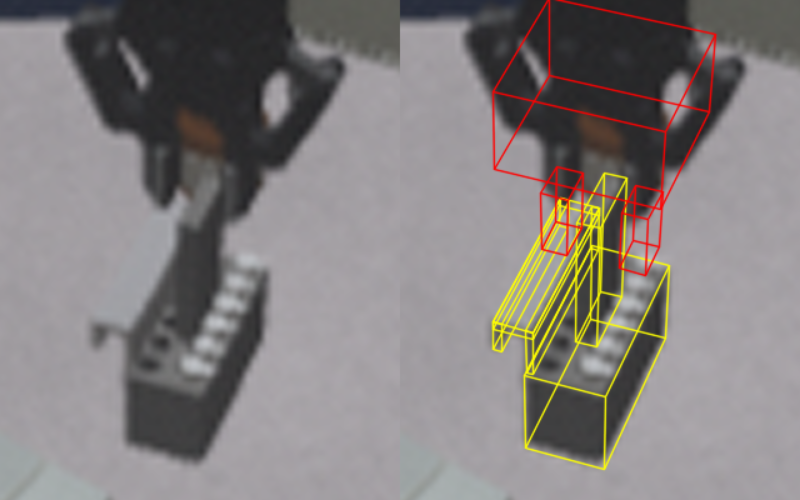

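```bash
python3 - <<'E'
from h import *
o=np.array([225,85]);ot=np.array([270,120])
Ps=np.array([c for c in [cal["side"]["K"]@np.c_[cal["side"]["R"],cal["side"]["t"]],cal["top"]["K"]@np.c_[cal["top"]["R"],cal["top"]["t"]]]])
for a in [(125,205),(130,160),(145,125)]:
  for b in [(305,108),(320,95),(303,130)]:
    u=np.array(a)/5.+o; v=np.array(b)/5.+ot
    X=cv2.triangulatePoints(Ps[0],Ps[1],u.reshape(2,1),v.reshape(2,1))[:,0]; X=X[:3]/X[3]
    print(a,b,np.round(X,3),"res",np.round(proj(X[None],"side")[0]-u,1),np.round(proj(X[None],"top")[0]-v,1))
E
```

```text
(125, 205) (305, 108) [ 0.693 -0.243  0.191] res [0.5 0. ] [-0.1 -0.3]
(125, 205) (320, 95) [ 0.7   -0.253  0.181] res [-0.1 -0. ] [0.  0.1]
(125, 205) (303, 130) [ 0.683 -0.239  0.196] res [2.5 0.2] [-0.8 -1.7]
(130, 160) (305, 108) [ 0.685 -0.237  0.231] res [0.3 0. ] [-0.1 -0.2]
(130, 160) (320, 95) [ 0.693 -0.247  0.222] res [-0.3 -0. ] [0.1 0.2]
(130, 160) (303, 130) [ 0.677 -0.233  0.236] res [2.4 0.2] [-0.7 -1.6]
(145, 125) (305, 108) [ 0.678 -0.233  0.261] res [-1.1 -0.1] [0.3 0.7]
(145, 125) (320, 95) [ 0.685 -0.243  0.253] res [-1.7 -0.2] [0.5 1.2]
(145, 125) (303, 130) [ 0.669 -0.23   0.265] res [1.  0.1] [-0.3 -0.6]
```

```bash
python3 - <<'E'
import cv2
a=cv2.imread("pics/g3t.png"); cv2.imwrite("pics/z1.png",cv2.convertScaleAbs(cv2.resize(a[60:260,200:400],None,fx=3,fy=3),alpha=2.2))
b=cv2.imread("pics/g3.png"); cv2.imwrite("pics/z2.png",cv2.convertScaleAbs(cv2.resize(b[90:330,90:390],None,fx=2.4,fy=2.4),alpha=1.8))
E
```

```text
(no output)
```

View pics/z1.png

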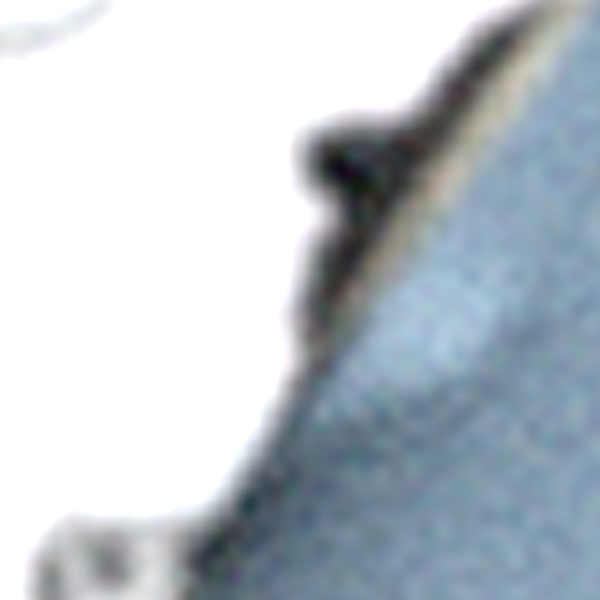

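View pics/z2.png

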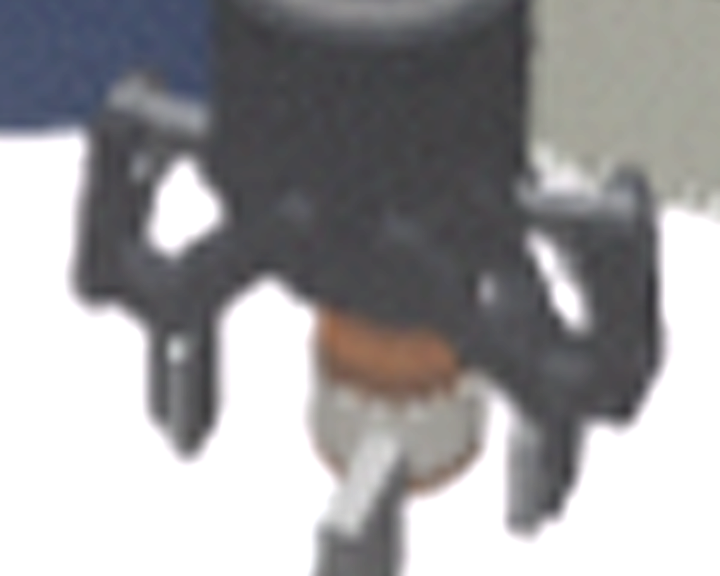

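The fingers show about 25 mm higher than the reported TCP implies: tips near (207,295) in the crop, expected near 330. I lower in small steps and watch the force.

Call:
step_arm:
  series: "0 0 0 0 0 4 28; 0 0 0 0 0 4 28; 0 0 0 0 0 2 28; 0 0 0 0 0 0 28"

```text
time: 5.3
position: [0.6247, -0.2604, 0.0902]
tool_rot: [-179.9, -0.1, 95.7]
ft_force: [-0.4, 0.8, 0.2]
width: 0.0281
```

```bash
python3 - <<'E'
from h import *
from rig import eyes,status
s=eyes.snapshot("side"); a=crop("side",s["color"],245,110,305,170,10)
cv2.imwrite("pics/g5.png",cv2.convertScaleAbs(a,alpha=1.5))
o=status.get_obs(); print(o["position"],o["time"],o["width"],o["ft_force"])
E
```

```text
[ 0.62497706 -0.26060087  0.0906112 ] 5.35 0.02798217624799095 [ 0.56706098  0.87157818 -0.73154399]
```

View pics/g5.png

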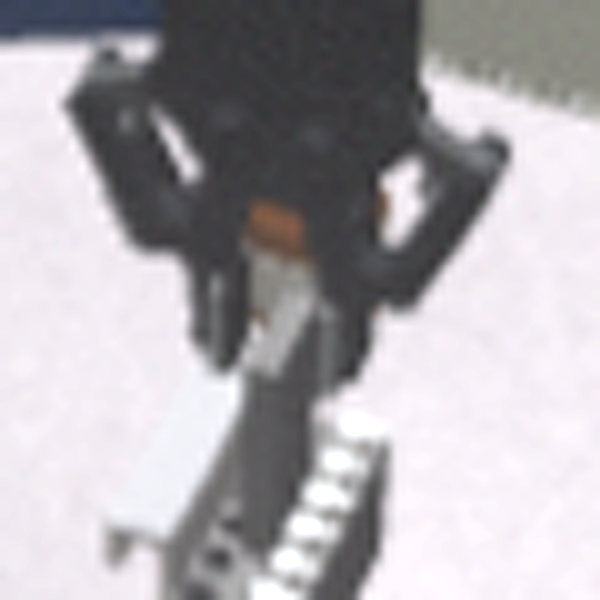

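Call:
step_arm:
  series: "0 0 0 0 0 2.5 26; 0 0 0 0 0 2.5 26; 0 0 0 0 0 2 26; 0 0 0 0 0 1 26"

```text
time: 5.68
position: [0.6251, -0.2607, 0.0828]
tool_rot: [-180.0, -0.0, 95.7]
ft_force: [-0.8, -0.5, -0.7]
width: 0.0259
```

```bash
python3 - <<'E'
from h import *
from rig import eyes,status
s=eyes.snapshot("side"); a=crop("side",s["color"],245,110,305,170,10)
a=cv2.convertScaleAbs(a,alpha=1.5)
for b in CAR[1:2]: draw(a,b,C,"side",10,np.array([245,110]),(0,255,255))
cv2.imwrite("pics/g6.png",a)
o=status.get_obs(); print(o["position"],o["time"],o["width"],o["ft_force"])
E
```

```text
[ 0.62505109 -0.26063103  0.08270606] 5.7333 0.026070832508386755 [-0.10997854 -0.24197213 -0.0773449 ]
```

View pics/g6.png

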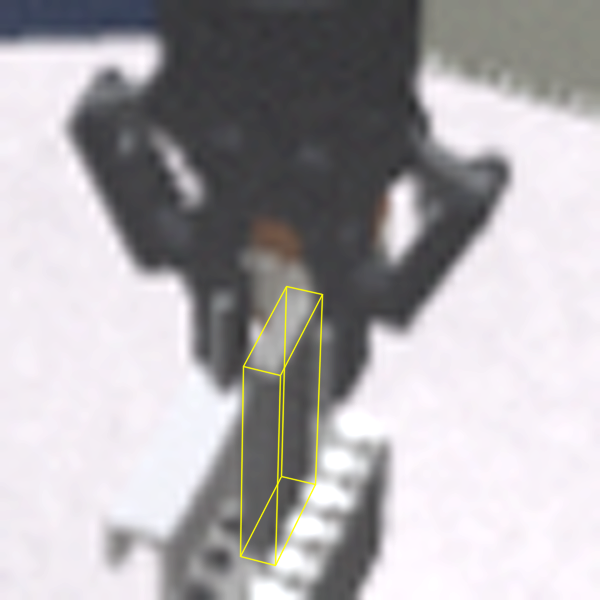

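Call:
step_arm:
  series: "0 0 0 0 0 2.5 24; 0 0 0 0 0 2.5 24; 0 0 0 0 0 1.5 24; 0 0 0 0 0 0 24"

```text
time: 6.07
position: [0.625, -0.2606, 0.0762]
tool_rot: [-180.0, -0.0, 95.7]
ft_force: [0.8, -0.0, -0.3]
width: 0.0239
```

Call:
step_arm:
  series: "0 0 0 0 0 0 0; 0 0 0 0 0 0 0; 0 0 0 0 0 0 0; 0 0 0 0 0 0 0"
  force: 60

```text
time: 6.4
position: [0.6254, -0.2608, 0.0768]
tool_rot: [180.0, -0.0, 95.7]
ft_force: [0.2, 0.4, -1.2]
width: 0.0112
```

```bash
python3 - <<'E'
from h import *
from rig import eyes,status
s=eyes.snapshot("side"); a=crop("side",s["color"],245,110,305,170,10)
a=cv2.convertScaleAbs(a,alpha=1.5)
cv2.imwrite("pics/g7.png",a)
o=status.get_obs(); print(o["position"],o["time"],o["width"],o["ft_force"])
E
```

```text
[ 0.6253537  -0.2608076   0.07676697] 6.45 0.01102105258544433 [-0.95556697 -0.49887003 -2.11997867]
```

View pics/g7.png

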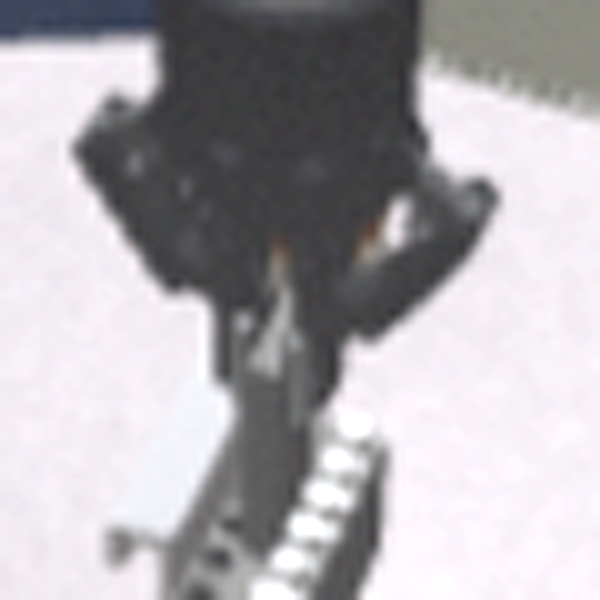

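Call:
step_arm:
  series: "0 0 0 0 0 -5 0; 0 0 0 0 0 -12 0; 0 0 0 0 0 -20 0; 0 0 0 0 0 -25 0; 0 0 0 -8 -12 -28 0"
  force: 80

```text
time: 6.87
position: [0.6159, -0.2663, 0.1671]
tool_rot: [-180.0, -0.2, 96.0]
ft_force: [0.1, 0.9, -2.2]
width: 0.0105
```

```bash
python3 - <<'E'
from h import *
from rig import eyes,status
s=eyes.snapshot("side"); a=crop("side",s["color"],215,80,315,190,5)
cv2.imwrite("pics/g8.png",a)
o=status.get_obs(); print(o["position"],o["time"],o["width"],o["ft_force"])
E
python3 plan.py .515 -.02 .172 79.1 30
```

```text
[ 0.61479266 -0.27342825  0.17457395] 6.9167 0.010716672610213515 [-0.77034056 -4.08727319  2.04279011]
t 6.92 pos [ 614.8 -273.4  174.6] rpy [179.6   0.3  95.7] w 10.7 F [-0.8 -4.1  2. ] dist [-99.8 253.4  -2.6] N 10
--
0 0 1.7 26 -7 0;
0 0 1.7 26 -8 0;
0 0 1.7 26 -9 0;
0 0 1.7 25 -10 0;
0 0 1.7 25 -10 0;
--
0 0 1.7 25 -11 0;
0 0 1.7 25 -12 0;
0 0 1.7 24 -13 0;
0 0 1.7 24 -13 0;
0 0 1.7 23 -14 0;
```

View pics/g8.png

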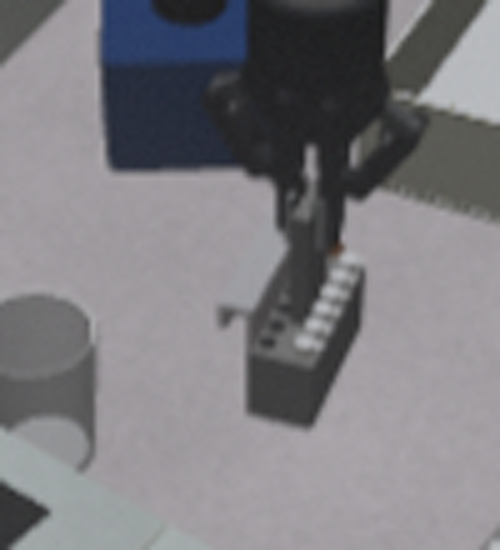

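```bash
python3 plan.py .52 -.17 .172 90 30 5
```

```text
t 6.92 pos [ 614.8 -273.4  174.6] rpy [179.6   0.3  95.7] w 10.7 F [-0.8 -4.1  2. ] dist [-94.8 103.4  -2.6] N 5
--
0.1 0.1 1.1 22 -17 0;
0.1 0.1 1.1 22 -17 0;
0.1 0.1 1.1 22 -18 0;
0.1 0.1 1.1 21 -18 0;
0.1 0.1 1.1 21 -19 0;
```

Call:
step_arm:
  series: "0 0 1.1 16 -17 0 0; 0 0 1.1 22 -17 -2 0; 0 0 1.1 22 -18 -2 0; 0 0 1.1 21 -18 0 0; 0 0 1.1 21 -19 0 0"

```text
time: 7.33
position: [0.5182, -0.1731, 0.1713]
tool_rot: [180.0, -0.0, 90.1]
ft_force: [0.3, -0.1, -2.3]
width: 0.0111
```

```bash
python3 plan.py .52 .03 .172 79.1 32
```

```text
t 7.33 pos [ 518.2 -173.1  171.3] rpy [180.   -0.   90.1] w 11.1 F [ 0.3 -0.1 -2.3] dist [  1.8 203.1   0.7] N 7
--
0 -0 1.6 29 0 -0;
0 -0 1.6 29 -0 -0;
0 -0 1.6 29 -1 -0;
0 -0 1.6 29 -2 -0;
0 -0 1.6 29 -3 -0;
--
0 -0 1.6 29 -4 -0;
0 -0 1.6 29 -4 -0;
```

Call:
step_arm:
  series: "0 0 1.6 29 0 0 0; 0 0 1.6 29 0 0 0; 0 0 1.6 29 -1 0 0; 0 0 1.6 29 -2 0 0; 0 0 1.6 29 -3 0 0"

```text
time: 7.75
position: [0.5205, -0.0274, 0.1715]
tool_rot: [180.0, -0.0, 82.1]
ft_force: [0.8, 0.5, -2.5]
width: 0.0106
```

Call:
step_arm:
  series: "0 0 1.6 29 -3 0 0; 0 0 1.4 20 2 0 0; 0 0 0 8 0 0 0; 0 0 0 0 0 0 0; 0 0 0 0 0 0 0"

```text
time: 8.17
position: [0.5282, 0.0267, 0.171]
tool_rot: [180.0, 0.0, 79.2]
ft_force: [0.2, -0.2, -2.5]
width: 0.0105
```

```bash
python3 - <<'E'
from h import *
from rig import eyes,status
for n,r,f in(("side",(150,130,290,280),4),("top",(170,90,300,220),4)):
    s=eyes.snapshot(n); cv2.imwrite(f"pics/h1{n}.png",crop(n,s["color"],*r,f)); cv2.imwrite(f"pics/h1{n}_full.png",s["color"])
E
python3 plan.py .578 .0543 .172 79.1 12
```

```text
t 8.27 pos [528.2  25.6 171. ] rpy [180.    0.   79.1] w 10.8 F [ 0.1 -0.4 -2.6] dist [49.8 28.7  1. ] N 5
--
0 0 -0 8 9 -0;
0 0 -0 8 9 -0;
0 0 -0 8 9 -0;
0 0 -0 8 9 -0;
0 0 -0 8 9 -0;
```

View pics/h1side.png

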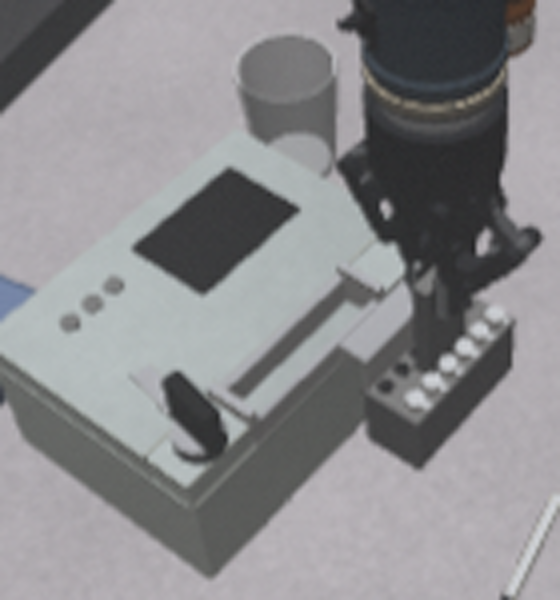

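View pics/h1top.png

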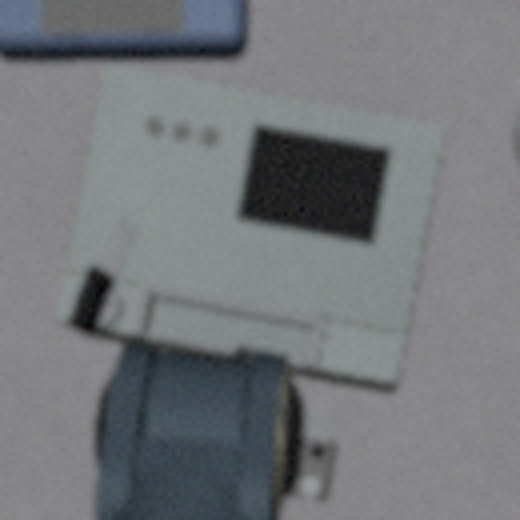

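```bash
cat > ov.py <<'E'
from h import *
import sys
def ov(src,n,r,f,cp,out,car=CAR):
    s=cv2.imread(src); a=crop(n,s,*r,f); a=cv2.convertScaleAbs(a,alpha=1.3); off=np.array(r[:2])
    for b in [MIX[0],box(0,5,-60,60,105,125),box(5,30,-60,60,105,125),box(30,190,-125,125,130,130)]: draw(a,b,M,n,f,off,(0,255,0))
    for b in (car if cp is not None else []): draw(a,b,cp,n,f,off,(0,255,255))
    cv2.imwrite(out,a[:600,:800])
E
python3 - <<'E'
from ov import *
cp=[.5282,.0256,np.radians(-10.9),.171-.0767]
ov("pics/h1side_full.png","side",(160,160,290,260),6,cp,"pics/h1so.png")
ov("pics/h1top_full.png","top",(175,90,305,220),4.6,cp,"pics/h1to.png")
E
```

```text
(no output)
```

View pics/h1so.png

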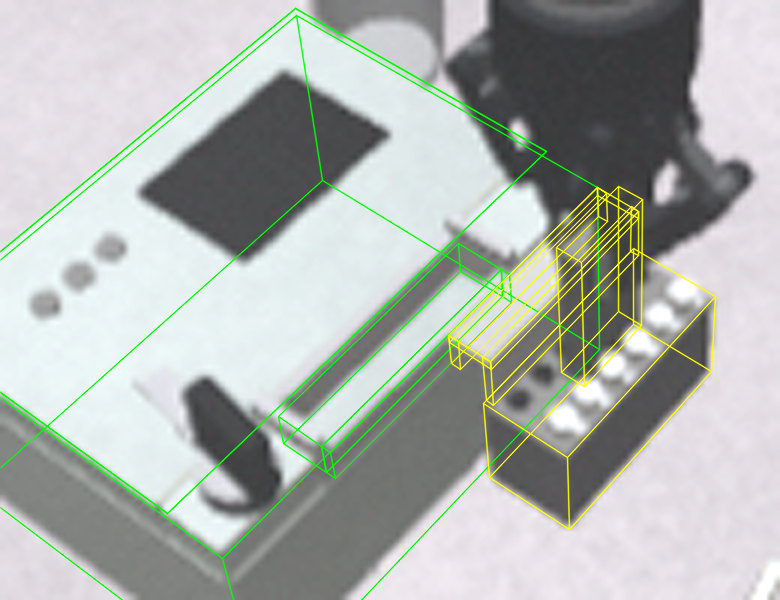

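View pics/h1to.png

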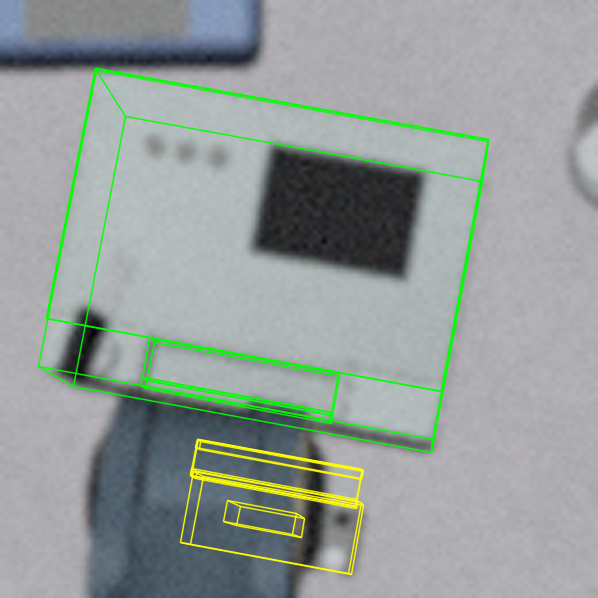

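```bash
python3 - <<'E'
from ov import *
ov("pics/side0.png","side",(183,188,263,248),10,None,"pics/m1.png")
s=cv2.imread("pics/side0.png"); cv2.imwrite("pics/m0.png",cv2.convertScaleAbs(crop("side",s,183,188,263,248,10),alpha=1.3))
ov("pics/top0.png","top",(180,140,280,200),8,None,"pics/m2.png")
s=cv2.imread("pics/top0.png"); cv2.imwrite("pics/m3.png",cv2.convertScaleAbs(crop("top",s,180,140,280,200,8),alpha=1.6))
E
```

```text
(no output)
```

View pics/m0.png

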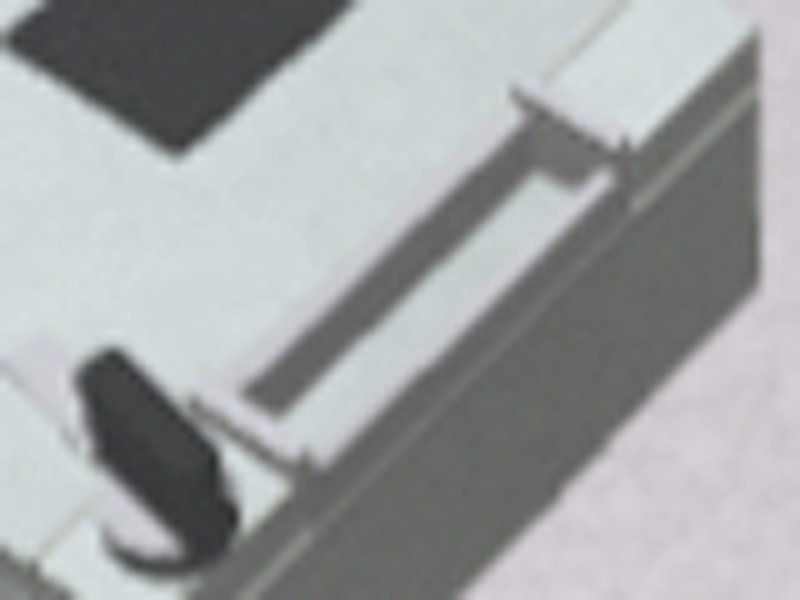

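View pics/m1.png

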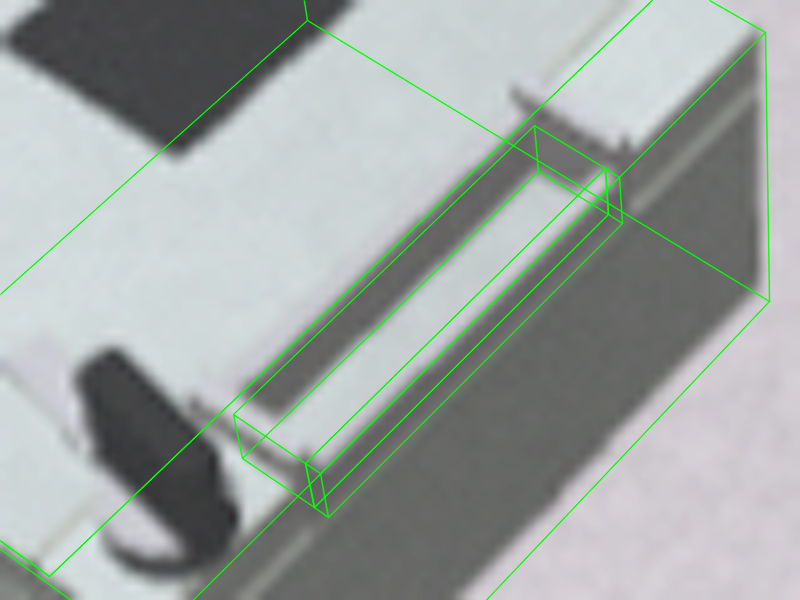

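View pics/m3.png

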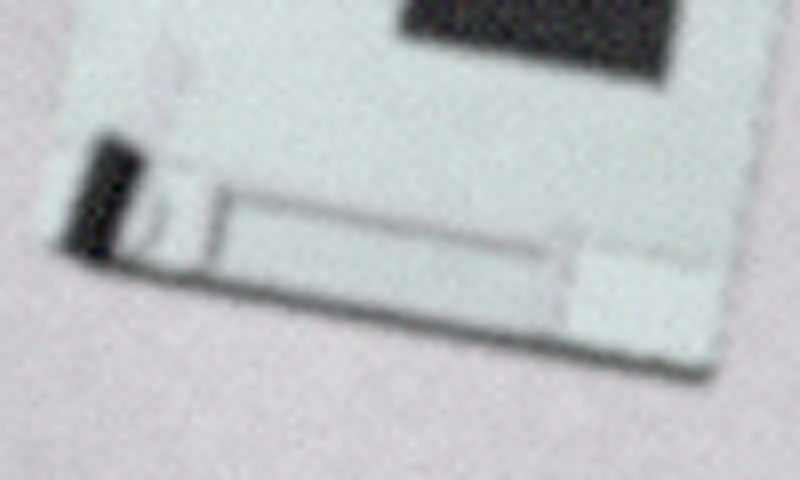

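View pics/m2.png

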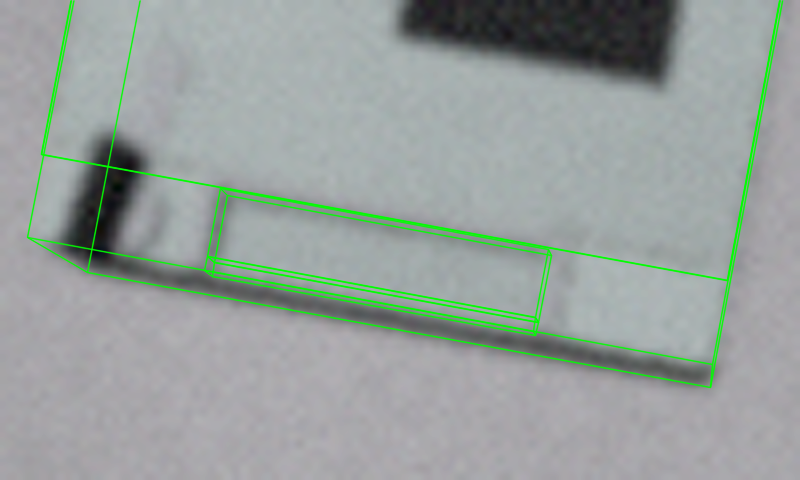

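Call:
step_arm:
  series: "0 0 0 10 11 0 0; 0 0 0 10 12 0 0; 0 0 0 10 12 0 0; 0 0 0 7.5 10 0 0; 0 0 0 0 0 0 0"

```text
time: 8.68
position: [0.5816, 0.056, 0.1708]
tool_rot: [179.9, 0.0, 79.2]
ft_force: [0.2, 0.5, -2.3]
width: 0.0107
```

```bash
python3 - <<'E'
from rig import eyes,status
import h; h.M[:]=[.605,.0492,-.191]
from ov import *
s=eyes.snapshot("side"); cv2.imwrite("pics/h2f.png",s["color"])
o=status.get_obs(); p=o["position"]; print(p,o["tool_rot"],o["ft_force"],o["time"])
ov("pics/h2f.png","side",(180,160,280,235),8,[p[0],p[1],np.radians(o["tool_rot"][2]-90),p[2]-.0767],"pics/h2.png")
cv2.imwrite("pics/h2r.png",cv2.convertScaleAbs(crop("side",s["color"],180,160,280,235,8),alpha=1.3))
E
```

```text
[0.58002088 0.05508035 0.17062746] [1.79996374e+02 5.48144750e-02 7.91572612e+01] [-0.13620634 -0.43712543 -2.68641077] 8.7333
```

View pics/h2.png

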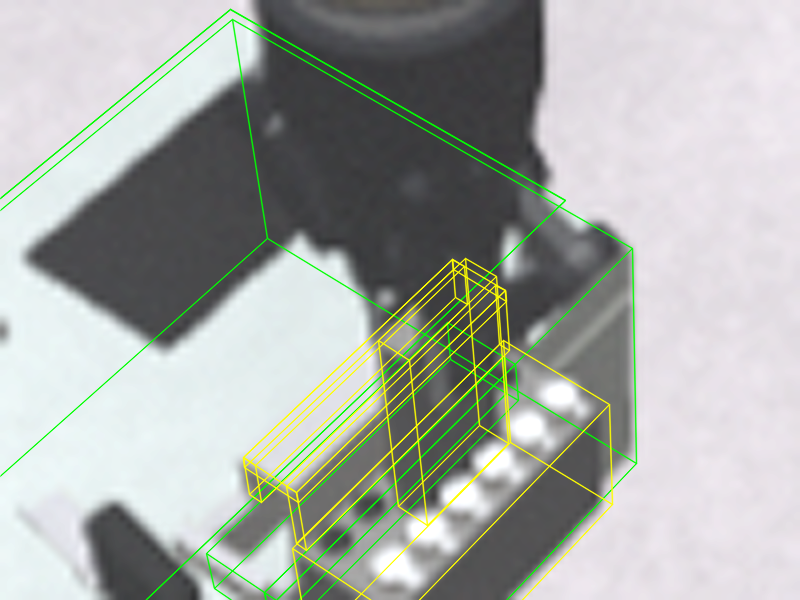

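View pics/h2r.png

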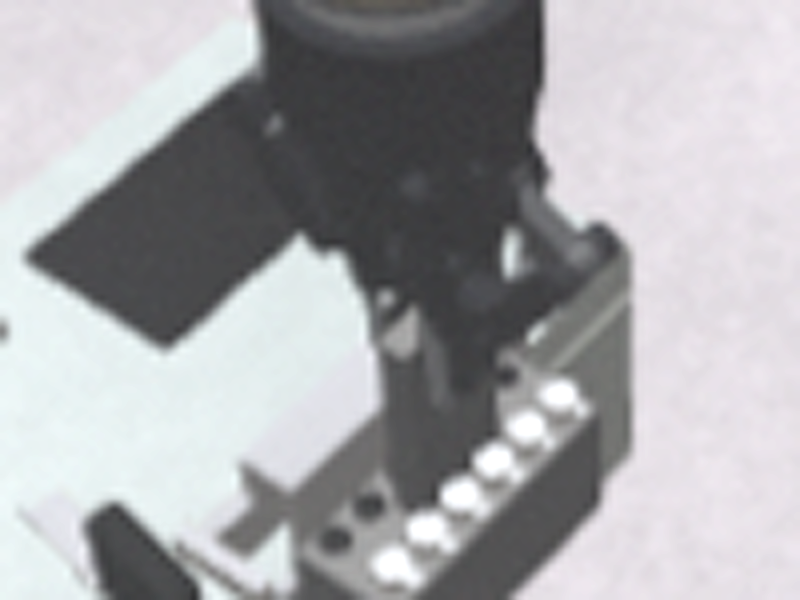

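Call:
step_arm:
  series: "0 0 0 0 0 8 0; 0 0 0 0 0 9 0; 0 0 0 0 0 9 0; 0 0 0 0 0 6 0; 0 0 0 0 0 0 0"

```text
time: 9.15
position: [0.5777, 0.0562, 0.1367]
tool_rot: [-179.8, 0.1, 79.2]
ft_force: [0.8, -0.3, -2.3]
width: 0.0107
```

```bash
python3 - <<'E'
from rig import eyes,status
import h; h.M[:]=[.605,.0492,-.191]
from ov import *
s=eyes.snapshot("side"); cv2.imwrite("pics/h3f.png",s["color"])
o=status.get_obs(); p=o["position"]; print(p,o["tool_rot"],o["ft_force"],o["time"])
ov("pics/h3f.png","side",(180,170,280,245),8,[p[0],p[1],np.radians(o["tool_rot"][2]-90),p[2]-.0767],"pics/h3.png")
cv2.imwrite("pics/h3r.png",cv2.convertScaleAbs(crop("side",s["color"],180,170,280,245,8),alpha=1.3))
E
```

```text
[0.57852757 0.05630366 0.13764461] [-1.79870837e+02  4.77116090e-02  7.92332350e+01] [ 0.23971955  0.4828258  -2.38639969] 9.2
```

View pics/h3r.png

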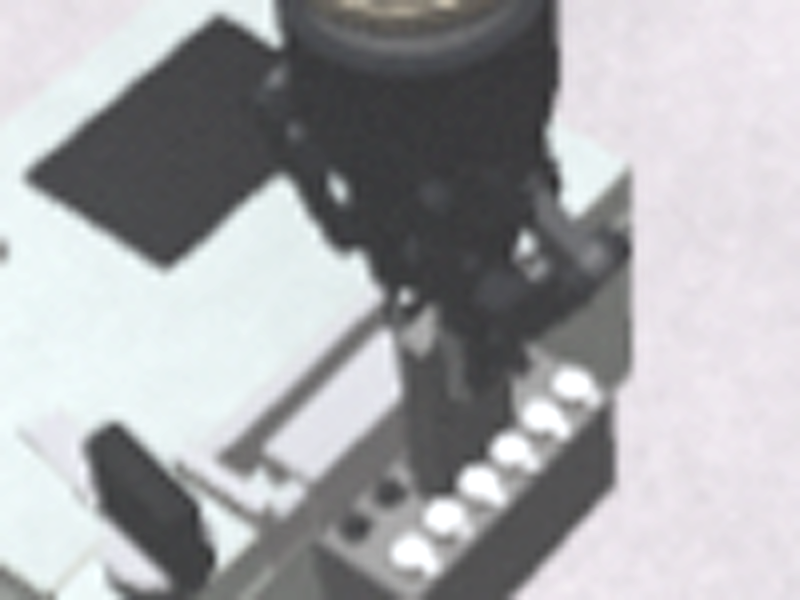

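Call:
step_arm:
  series: "0 0 0 0 0 3 0; 0 0 0 0 0 3 0; 0 0 0 0 0 2 0; 0 0 0 0 0 0 0"

```text
time: 9.53
position: [0.5793, 0.0566, 0.1304]
tool_rot: [-180.0, 0.0, 79.3]
ft_force: [-0.6, -0.5, -2.5]
width: 0.0105
```

Call:
step_arm:
  series: "0 0 0 0 0 2.5 0; 0 0 0 0 0 2.5 0; 0 0 0 0 0 1.5 0; 0 0 0 0 0 0 0"

```text
time: 9.87
position: [0.5793, 0.0565, 0.1239]
tool_rot: [-180.0, 0.0, 79.2]
ft_force: [0.1, -0.2, -3.3]
width: 0.0111
```

```bash
python3 - <<'E'
from rig import eyes,status
from ov import *
s=eyes.snapshot("side"); cv2.imwrite("pics/h4f.png",s["color"])
o=status.get_obs(); p=o["position"]; print(p,o["tool_rot"],o["ft_force"],o["time"])
cv2.imwrite("pics/h4r.png",cv2.convertScaleAbs(crop("side",s["color"],180,170,280,245,8),alpha=1.3))
E
```

```text
[0.57945447 0.05647781 0.12406294] [-1.79977274e+02  5.71636928e-03  7.92437883e+01] [ 1.19473795  0.1247108  -2.77859242] 9.9167
```

View pics/h4r.png

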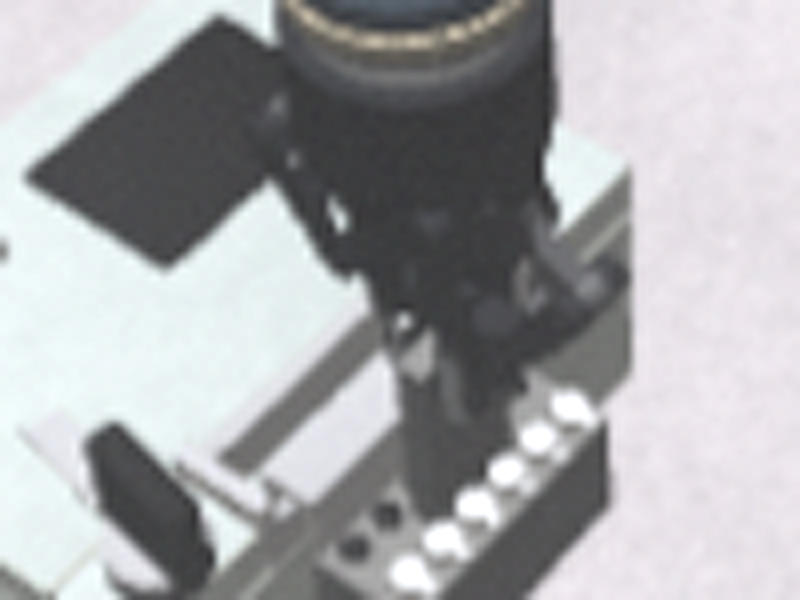

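Call:
step_arm:
  series: "0 0 0 0 0 1 0; 0 0 0 0 0 1 0; 0 0 0 0 0 0.5 0; 0 0 0 0 0 0 0"

```text
time: 10.25
position: [0.5796, 0.0565, 0.1218]
tool_rot: [180.0, -0.0, 79.2]
ft_force: [-0.2, -0.3, -3.7]
width: 0.0109
```

Call:
step_arm:
  series: "0 0 0 0 0 0.8 0; 0 0 0 0 0 0.8 0; 0 0 0 0 0 0 0"

```text
time: 10.5
position: [0.5797, 0.0566, 0.1217]
tool_rot: [-180.0, -0.1, 79.2]
ft_force: [-5.2, 1.0, 7.6]
width: 0.0109
```

Call:
step_arm:
  series: "0 0 0 0 0 0 40; 0 0 0 0 0 0 40; 0 0 0 0 0 0 40; 0 0 0 0 0 0 40"

```text
time: 10.83
position: [0.5798, 0.0565, 0.1202]
tool_rot: [180.0, -0.0, 79.2]
ft_force: [0.2, -0.1, 0.4]
width: 0.0398
```

Call:
step_arm:
  series: "0 0 0 0 0 -8 45; 0 0 0 0 0 -20 45; 0 0 0 0 0 -30 45; 0 0 0 0 -20 -30 45; 0 0 0 0 -40 -10 45"

```text
time: 11.25
position: [0.526, 0.0666, 0.2229]
tool_rot: [179.4, -0.1, 79.1]
ft_force: [0.8, 0.9, 1.0]
width: 0.0452
```

```bash
python3 - <<'E'
from rig import eyes,status
from ov import *
s=eyes.snapshot("side"); cv2.imwrite("pics/k1f.png",s["color"])
o=status.get_obs(); p=o["position"]; print(p,o["tool_rot"],o["ft_force"],o["time"],o["joints"])
cv2.imwrite("pics/k1.png",cv2.convertScaleAbs(crop("side",s["color"],180,170,280,245,8),alpha=1.3))
E
```

```text
[0.51559675 0.06861692 0.22174333] [-179.88983892   -0.25963398   79.24085634] [-8.41190021  2.07558239 -1.02236793] 11.3 [-40.97961826  12.04403542  34.17595564 108.70783954  -7.98219961
  61.53993871 -14.32689582]
```

View pics/k1.png

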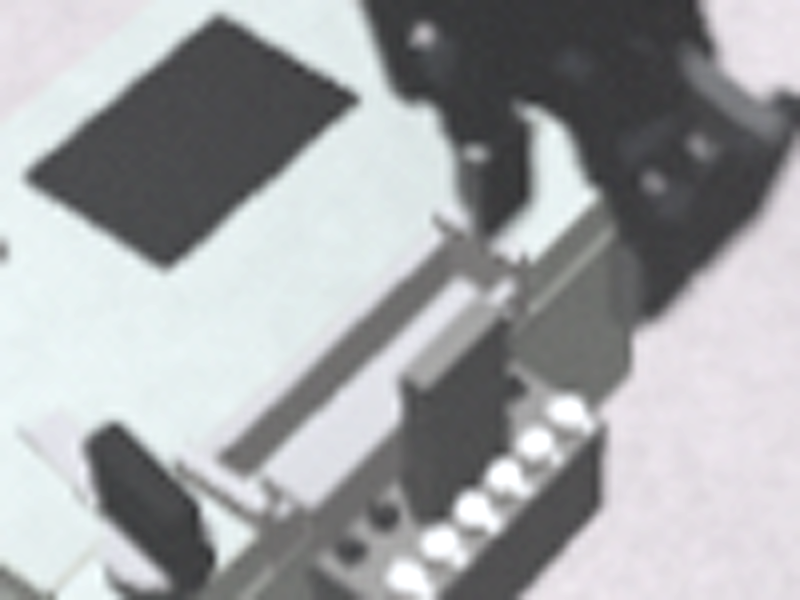

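```bash
python3 - <<'E'
import h; h.M[:]=[.605,.0492,-.191]
from ov import *
kp=[*tf(np.array([[.016,.095,0]]),h.M)[0][:2],h.M[2],0]; print(kp)
a=cv2.imread("pics/side0.png"); a=cv2.convertScaleAbs(crop("side",a,170,205,230,255,10),alpha=1.3)
for b in KN: draw(a,b,kp,"side",10,np.array([170,205]),(0,0,255))
b_=cv2.imread("pics/top0.png"); b_=cv2.convertScaleAbs(crop("top",b_,175,130,215,180,10),alpha=1.6)
for b in KN: draw(b_,b,kp,"top",10,np.array([175,130]),(0,0,255))
cv2.imwrite("pics/kn.png",cv2.resize(np.hstack([a,b_]),None,fx=.8,fy=.8))
E
python3 plan.py .6387 .1395 .2 169.1 40
```

```text
[np.float64(0.6387439146027856), np.float64(0.13943496122501473), np.float64(-0.191), 0]
t 11.3 pos [515.6  68.6 221.7] rpy [-179.9   -0.3   79.2] w 45.3 F [-8.4  2.1 -1. ] dist [123.1  70.9 -21.7] N 14
--
0 -0 -6.4 6.6 7.7 1.6;
0 -0 -6.4 6 8 2;
0 -0 -6.4 5 9 2;
0 -0 -6.4 4 9 2;
0 -0 -6.4 3 10 2;
--
0 -0 -6.4 2 10 2;
0 -0 -6.4 0 10 2;
0 -0 -6.4 -1 10 2;
0 -0 -6.4 -2 10 2;
0 -0 -6.4 -3 10 2;
--
0 -0 -6.4 -4 9 2;
0 -0 -6.4 -5 9 2;
0 -0 -6.4 -6 8 2;
0 -0 -6.4 -6.9 7.5 1.6;
```

View pics/kn.png

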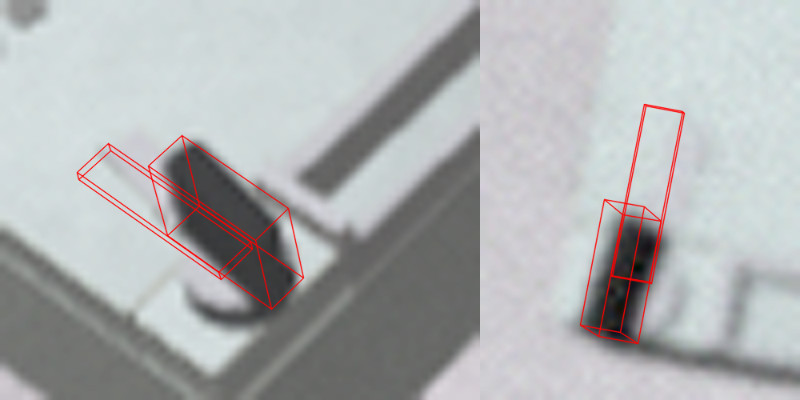

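```bash
cat > kfit.py <<'E'
from h import *
def kfit(imgs,p0,z=0,zbox=(143,180)):
    mk={}
    for n,(img,(x0,y0,x1,y1)) in imgs.items():
        g=cv2.cvtColor(img,cv2.COLOR_BGR2GRAY); print(n,g[y0:y1,x0:x1].min())
        m=np.zeros(g.shape,bool); m[y0:y1,x0:x1]=g[y0:y1,x0:x1]<75
        k,l,st,_=cv2.connectedComponentsWithStats(m.astype(np.uint8)); i=1+np.argmax(st[1:,4]); mk[n]=l==i; print(st[i])
    b=[box(-22,22,-7,7,*zbox)]
    for k in (mk,{"side":mk["side"]},{"top":mk["top"]}) if len(mk)==2 else (mk,): 
        p,c=fit(b,k,p0); print(list(k),np.round(p,4),np.degrees(p[2]).round(1),round(c,3))
E
python3 - <<'E'
from kfit import *
kfit({"side":(cv2.imread("pics/side0.png"),(180,210,212,248)),"top":(cv2.imread("pics/top0.png"),(180,138,212,176))},[.6387,.1395,-.19])
E
```

```text
side 44
[191 223  16  22 174]
top 6
[188 157  13  18 109]
['side', 'top'] [ 0.6354  0.1404 -0.4222] -24.2 0.538
['side'] [ 0.6353  0.1419 -0.4669] -26.8 0.184
['top'] [ 0.6344  0.138  -0.2515] -14.4 0.239
```

Call:
step_arm:
  series: "0 0 -6.4 6 8 0 45; 0 0 -6.4 6 8 0 45; 0 0 -6.4 5 9 2 45; 0 0 -6.4 4 9 2 45; 0 0 -6.4 3 10 2 45"

```text
time: 11.72
position: [0.5644, 0.0938, 0.2125]
tool_rot: [180.0, -0.0, 111.6]
ft_force: [-0.5, -0.3, -0.0]
width: 0.045
```

Call:
step_arm:
  series: "0 0 -6.4 2 10 2 45; 0 0 -6.4 0 10 2 45; 0 0 -6.4 -1 10 2 45; 0 0 -6.4 -2 10 2 45; 0 0 -6.4 -3 10 2 45"

```text
time: 12.13
position: [0.6087, 0.1187, 0.2022]
tool_rot: [-180.0, -0.0, 143.6]
ft_force: [-0.1, -0.4, -0.6]
width: 0.0452
```

```bash
python3 plan.py .6387 .1395 .2 169.1 40
```

```text
t 12.13 pos [608.7 118.7 202.2] rpy [-180.    -0.   143.6] w 45.2 F [-0.1 -0.4 -0.6] dist [30.  20.8 -2.2] N 4
--
-0 -0 -6.4 -3 9 1;
-0 -0 -6.4 -4 8 1;
-0 -0 -6.4 -4.8 7.8 0.6;
-0 -0 -6.4 -5.6 7.2 0.6;
```

Call:
step_arm:
  series: "0 0 -6 -3 9 0 45; 0 0 -6 -4 8 0 45; 0 0 -6 -4.5 7.5 0 45; 0 0 -6 -4.5 6 0 45; 0 0 0 0 0 0 45"

```text
time: 12.55
position: [0.6379, 0.1391, 0.2021]
tool_rot: [180.0, 0.0, 167.4]
ft_force: [-0.6, 0.2, -0.5]
width: 0.0448
```

```bash
cat > kv.py <<'E'
from rig import eyes,status
import sys
from ov import *
tag=sys.argv[1]
for n,r in(("side",(165,180,265,255)),("top",(170,90,290,180))):
    s=eyes.snapshot(n); cv2.imwrite(f"pics/{tag}{n}_full.png",s["color"]); cv2.imwrite(f"pics/{tag}{n}.png",cv2.convertScaleAbs(crop(n,s["color"],*r,8 if n=="side" else 6),alpha=1.4))
o=status.get_obs(); print(np.round(o["position"],4),np.round(o["tool_rot"],1),np.round(o["ft_force"],1),np.round(o["wrist_torque"],2),o["width"],o["time"],np.round(o["joints"]))
E
python3 kv.py k2
```

```text
[0.6369 0.1377 0.2021] [-180.    -0.   167.1] [ 0.3 -1.1 -0. ] [-0.01  0.06 -0.02] 0.04526673963074146 12.65 [-27.  25.  15.  92.  -7.  64.  67.]
```

View pics/k2side.png

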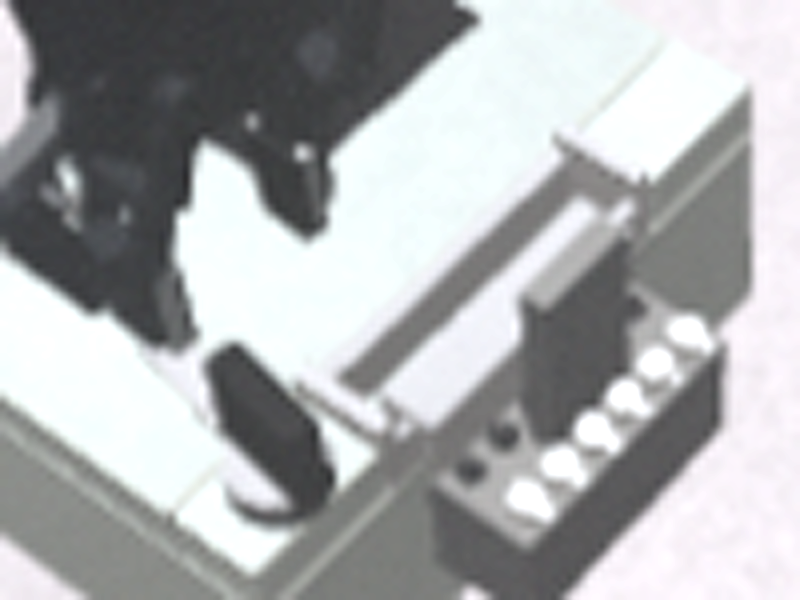

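View pics/k2top.png

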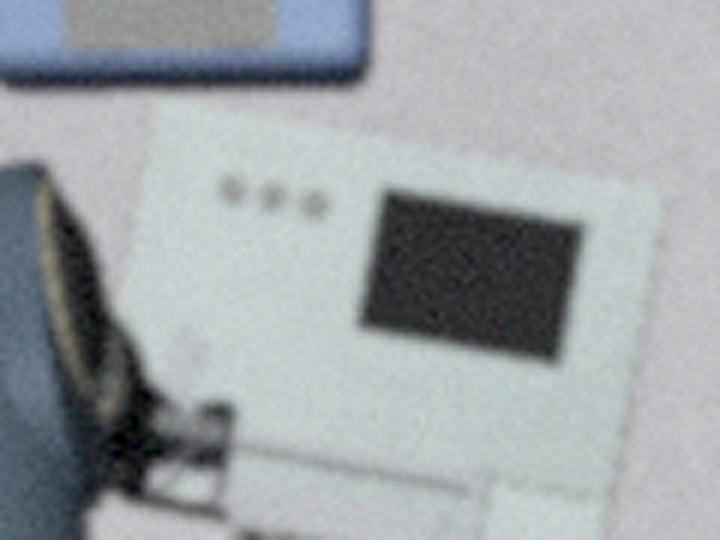

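```bash
python3 - <<'E'
from h import *
for z in(.18,.205,.22,.235,.25): print(z,(proj(np.array([[.6369,.1377,z]]),"side")-[165,180])*8)
c,s=np.cos(-.191),np.sin(-.191)
for y in(-.03,.03): 
  for z in (.205,.235): print(y,z,(proj(np.array([[.6369-s*y,.1377+c*y,z]]),"side")-[165,180])*8)
E
```

```text
0.18 [[262.60672001 381.11524342]]
0.205 [[250.77491652 331.31513311]]
0.22 [[243.41545286 300.33911982]]
0.235 [[235.8507169  268.49911456]]
0.25 [[228.07199889 235.75845799]]
-0.03 0.205 [[321.39883492 265.93356629]]
-0.03 0.235 [[308.68502442 202.49408593]]
0.03 0.205 [[177.50256722 399.14854012]]
0.03 0.235 [[160.20743595 337.04973437]]
```

Call:
step_arm:
  series: "0 0 0 0 0 15 40; 0 0 0 0 0 15 40; 0 0 0 0 0 12 40; 0 0 0 0 0 10 40; 0 0 0 0 0 0 40"

```text
time: 13.07
position: [0.6352, 0.1376, 0.1477]
tool_rot: [-179.9, -0.2, 167.2]
ft_force: [-0.4, 0.2, 0.5]
width: 0.0403
```

```bash
python3 kv.py k3
```

```text
[0.637  0.1379 0.1501] [-180.    -0.   167.2] [0.2 0.  0.4] [0.02 0.03 0.07] 0.039613322150128326 13.1667 [-26.  27.  15.  95.  -8.  58.  68.]
```

View pics/k3side.png

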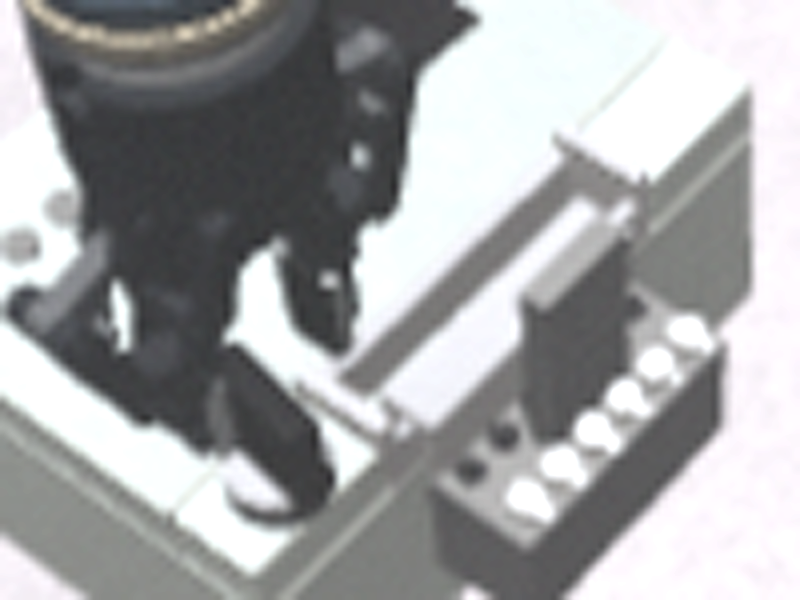

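Call:
step_arm:
  series: "0 0 0 0 0 4 32; 0 0 0 0 0 4 32; 0 0 0 0 0 4 32; 0 0 0 0 0 3 32; 0 0 0 0 0 0 32"

```text
time: 13.58
position: [0.6365, 0.138, 0.1344]
tool_rot: [-180.0, -0.1, 167.2]
ft_force: [0.2, 0.6, 0.1]
width: 0.0319
```

```bash
python3 kv.py k4
```

```text
[0.637 0.138 0.135] [-180.    -0.   167.2] [-0.  -0.1  1. ] [-0.07  0.   -0.04] 0.0319383383377061 13.6833 [-26.  28.  14.  96.  -8.  57.  68.]
```

View pics/k4side.png

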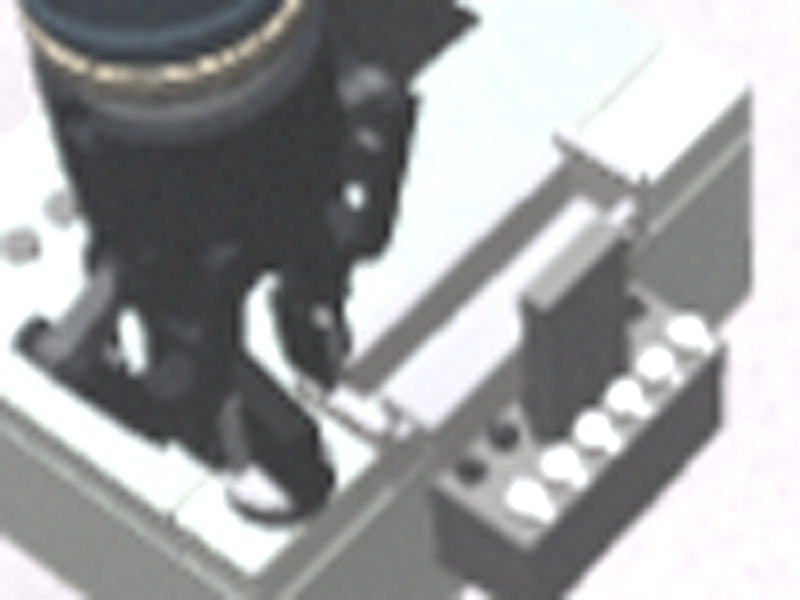

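Call:
step_arm:
  series: "0 0 0 0 1.5 0 20; 0 0 0 0 0 0 12; 0 0 0 0 0 0 0; 0 0 0 0 0 0 0; 0 0 0 0 0 0 0"
  force: 40

```text
time: 14.1
position: [0.6378, 0.1388, 0.1356]
tool_rot: [180.0, 0.0, 167.2]
ft_force: [-0.1, -1.7, 1.7]
width: 0.0137
```

```bash
python3 kv.py k5
```

```text
[0.6378 0.1388 0.1356] [-1.800e+02  1.000e-01  1.672e+02] [ 0.5 -2.8  2. ] [-0.53 -0.04 -0.48] 0.013724407154839179 14.2 [-26.  28.  14.  96.  -8.  57.  68.]
```

View pics/k5side.png

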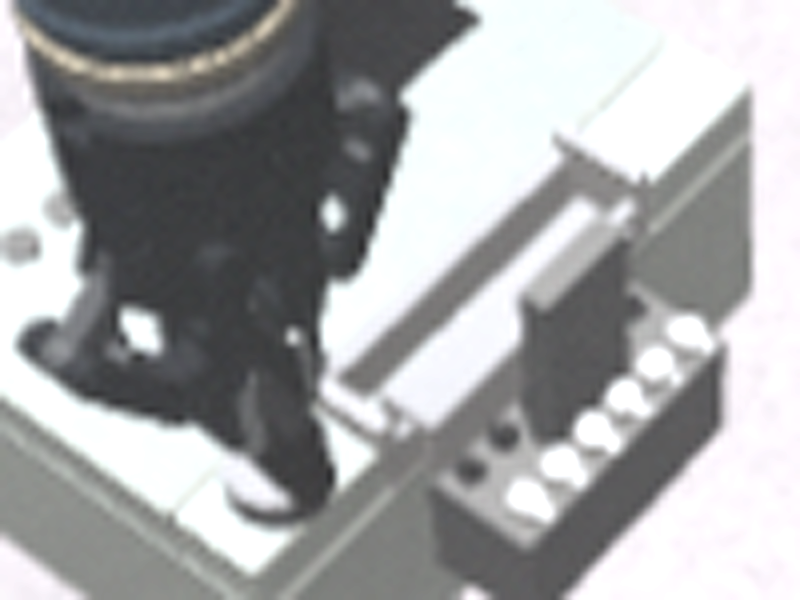

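Call:
step_arm:
  series: "0 0 4 0 0 0 0; 0 0 5 0 0 0 0; 0 0 5 0 0 0 0; 0 0 5 0 0 0 0; 0 0 5 0 0 0 0"

```text
time: 14.62
position: [0.6384, 0.1384, 0.1357]
tool_rot: [180.0, 0.2, 143.1]
ft_force: [2.4, -4.2, 1.7]
width: 0.0129
```

```bash
python3 -c "
from rig import status
o=status.get_obs();print(o['position'],o['tool_rot'],o['ft_force'],o['wrist_torque'],o['width'])"
```

```text
[0.63839561 0.13840823 0.13567115] [1.79994840e+02 1.59651618e-01 1.43088538e+02] [ 2.43377995 -4.1733176   1.70879329] [-0.7681093  -0.31431507  0.10163185] 0.01293774605238697
```

Low forces; keep turning.

Call:
step_arm:
  series: "0 0 5 0 0 0 0; 0 0 5 0 0 0 0; 0 0 5 0 0 0 0; 0 0 5 0 0 0 0; 0 0 5 0 0 0 0"

```text
time: 15.03
position: [0.6382, 0.1382, 0.1357]
tool_rot: [180.0, 0.1, 118.1]
ft_force: [0.9, -3.2, 2.2]
width: 0.0128
```

```bash
python3 kv.py k6
```

```text
[0.6382 0.1382 0.1357] [180.    0.2 118.3] [ 1.4 -3.4  3.5] [-1.07 -0.25 -0.05] 0.012949864269490588 15.1333 [-35.  30.  26.  96. -15.  58.  25.]
```

View pics/k6side.png

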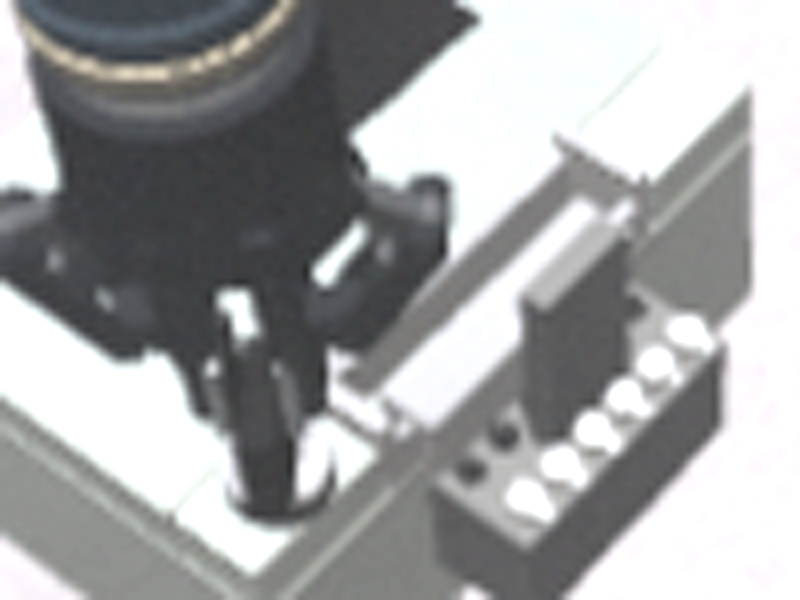

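Call:
step_arm:
  series: "0 0 5 0 0 0 0; 0 0 6 0 0 0 0; 0 0 6 0 0 0 0; 0 0 6 0 0 0 0; 0 0 6 0 0 0 0"

```text
time: 15.55
position: [0.6378, 0.1382, 0.1357]
tool_rot: [179.9, 0.1, 89.1]
ft_force: [1.2, -4.3, 3.3]
width: 0.0128
```

```bash
python3 kv.py k7
```

```text
[0.6378 0.1382 0.1356] [1.80e+02 1.00e-01 8.93e+01] [-0.2 -3.2  5.2] [-1.16  0.04 -0.08] 0.012773132256731934 15.65 [-39.  31.  34.  97. -19.  58.   0.]
```

View pics/k7side.png

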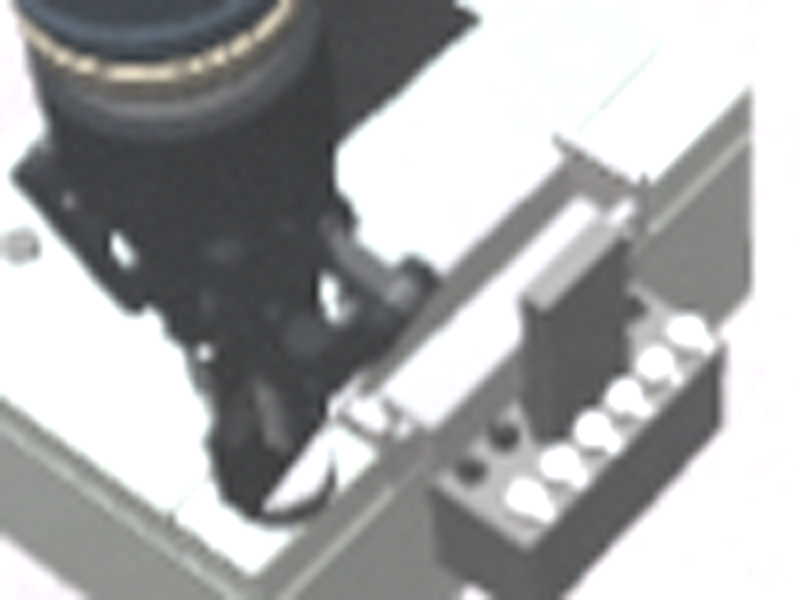

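Call:
step_arm:
  series: "0 0 0 0 0 0 36; 0 0 0 0 0 0 36; 0 0 0 0 0 0 36; 0 0 0 0 0 0 36; 0 0 0 0 0 -6 36"

```text
time: 16.07
position: [0.6362, 0.1403, 0.1399]
tool_rot: [-179.8, -0.0, 89.3]
ft_force: [0.2, -0.6, 0.5]
width: 0.0362
```

Call:
step_arm:
  series: "0 0 0 0 0 -15 36; 0 0 0 0 0 -30 36; 0 0 0 0 0 -35 36; 0 0 0 10 0 -35 36; 0 0 0 35 0 -20 36"

```text
time: 16.48
position: [0.6404, 0.1771, 0.2822]
tool_rot: [179.6, 0.1, 88.6]
ft_force: [2.4, -1.3, 0.9]
width: 0.0362
```

Call:
step_arm:
  series: "0 0 0 40 -8 0 36; 0 0 0 40 -8 0 36; 0 0 0 30 -8 0 36; 0 0 0 15 0 0 36; 0 0 0 0 0 0 36"

```text
time: 16.9
position: [0.6139, 0.3159, 0.2756]
tool_rot: [-179.9, -0.1, 89.7]
ft_force: [0.7, 0.6, -0.3]
width: 0.0361
```

```bash
python3 kv.py k8
```

```text
[0.6159 0.3089 0.2762] [1.80e+02 1.00e-01 8.92e+01] [ 0.2 -1.2  0.6] [-0.03 -0.06  0.01] 0.03625663416925173 17.0 [-53.  28.  35.  82. -16.  75. -18.]
```

View pics/k8side.png

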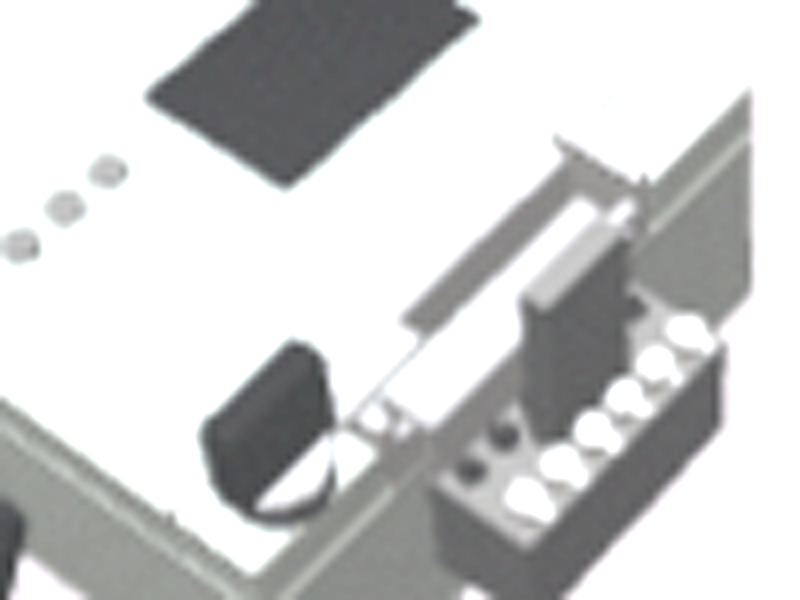

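View pics/k8top.png

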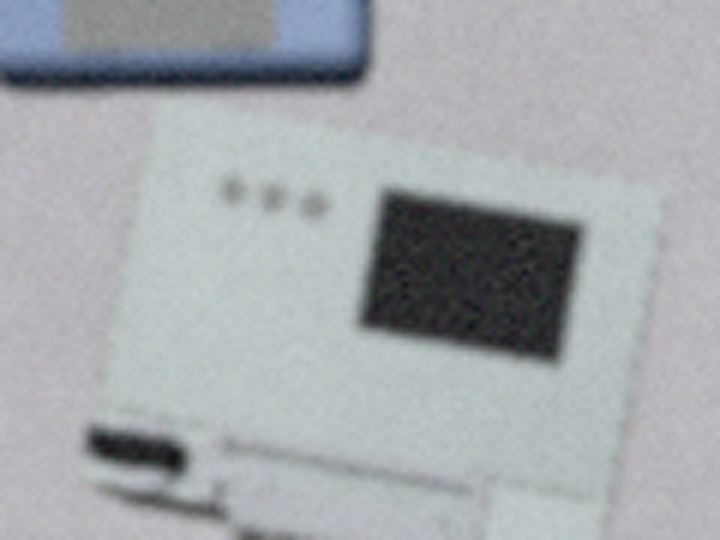

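View pics/k8side_full.png

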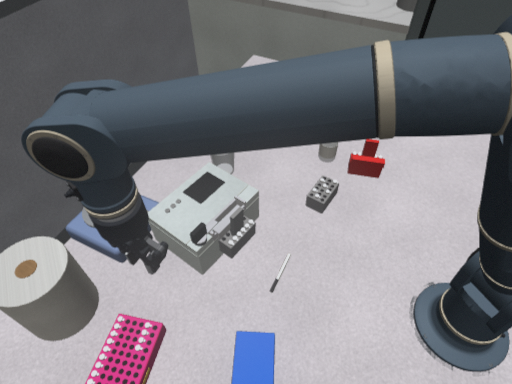

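```bash
python3 - <<'E'
import h; h.M[:]=[.605,.0492,-.191]
from ov import *
s=cv2.imread("pics/k8side_full.png"); r=(188,195,258,247); a0=crop("side",s,*r,11); a=a0.copy()
kp=[.6375,.139,h.M[2]-1.4,0]
for b in KN: draw(a,b,kp,"side",11,np.array(r[:2]),(0,0,255))
draw(a,box(18,40,-50,50,80,85),[.5795,.0565,-.188,.045],"side",11,np.array(r[:2]),(0,255,255))
cv2.imwrite("pics/fin.png",cv2.resize(np.hstack([a0,a])[:,:],None,fx=.51,fy=.51)); cv2.imwrite("pics/fin2.png",a0)
E
```

```text
(no output)
```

View pics/fin.png

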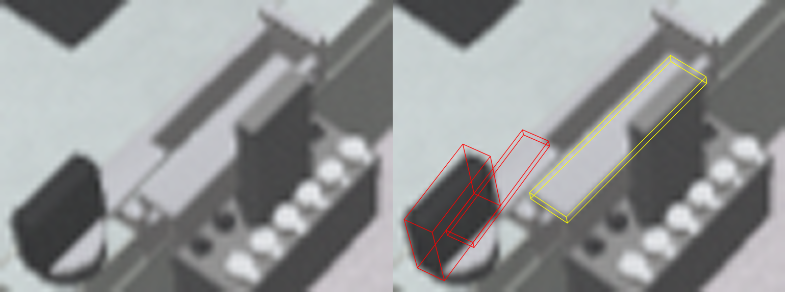

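View pics/fin2.png

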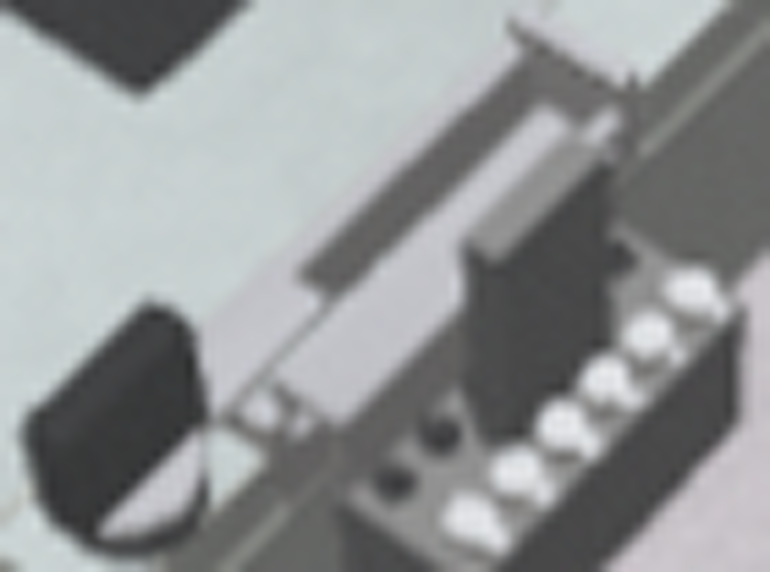

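```bash
python3 -c "
from rig import hand_in,status
print(hand_in()); print(status.get_obs()['time'])"
```

```text
the job is handed in; nothing more can be done
None
the job is handed in; nothing more can be done
```

The grey carrier hangs on the mixer's front rail, between the end cheeks. The knob is turned clockwise to its locked position, and I handed the job in at about 17 s. No verdict was reported.

**Carrier:** Lowering stopped at the expected hung height: the tool read z = 0.1217 m, with a contact reaction of about 8 N on the last steps. After release, the picture shows it between the cheeks, matching the predicted hung pose.

**Knob:** I turned it about 78° and it followed the gripper with only a few newtons of force. The 0.7 rad detent passed without a separate sign of the click. After release it stayed parallel to the rail, and the tongue's tip matches the model's position over the hook end.

**Checks that disagreed:**
- In the pictures the fingertips sat about 15–27 mm higher than the reported tool position implied. I set the grip heights from the pictures with force checks instead, and both grips held.
- The first mixer fit was about 1.5 mm off, which I corrected.
- An image fit of the knob's open angle was poor. I used the mixer's geometry for its angle and position instead, nudging the position towards the fit.

**Other objects:** I saw no bystander move in the last picture, but the arm hid the jar and part of the bench. The gripper was clear of everything at hand-in.

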